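# Set the meal tray to its drawn layout

### The job

Set the tray so that it matches the outlines drawn on its paper: stand the square shaker upright with its cap up in the square outline, squared up with it; lay the serving spoon in the spoon outline, bowl end on the bowl; and put the loaf tin upright in the long rectangle, pushed gently home so that it is flush against the two raised lips of the tray at that corner. Leave the jar and the mug where they are.

Things in the scene. Friction and masses are not known exactly. Their poses are not given: they have to be found in the camera images.
- tin_home (a point): Where the middle of the tin's underside lies when home: on the upper face of the tray floor, in the tray's +x +y corner, 31 mm from the +x lip and 80 mm from the +y lip. A long rectangle (62 mm along x, 160 mm along y) is drawn round it, right in the corner. Axes as the tray's.
- shaker_spot (a point): Centre of the square outline (60 mm, dark line on the paper, turned at its own angle), at floor height of the tray; its x and y axes run along the square's sides, z up.
- spoon_spot (a point): Point in the spoon outline on the tray floor, where the point beneath the spoon's centre belongs; x runs along the outline from its handle end towards its bowl end (the centre of the bowl is 61 mm ahead along +x), z up.
- shaker_center (a point): Centre of the plain steel shaker, about 0.3 kg, 120 mm long: square body 54 x 54 x 92 mm with a dark round domed cap 50 mm across. It starts lying on a flat side, cap roughly away from the robot. x runs along it towards the cap (flat bottom at -60 mm, body up to +32 mm, cap tip at +60 mm); y and z are square to its sides, each 27 mm from the centre.
- tin_center (a point): Centre, half-way up, of the open aluminium loaf tin, about 0.3 kg: 62 mm wide (x), 160 mm long (y), 55 mm high (z, open side up), walls 4 mm. It stands upright on the table at the start.
- spoon_center (a point): Centre of the plain steel serving spoon, 196 mm long, about 0.09 kg, lying bowl up; x runs along it towards the bowl. The point is 8 mm above the surface that it lies on, in a straight handle bar 14 mm wide and 10 mm thick (3 to 13 mm above the surface) that reaches from -98 to +27 mm.
- spoon_bowl (a point): Centre of the spoon's round bowl (52 mm across, 14 mm high), 61 mm from the spoon's centre along its x.
- tray: Rimmed aluminium sheet pan lined with white paper, fixed to the table; origin at its centre at table height, x and y along its sides, z up. Inside 236 mm (x) by 296 mm (y); floor's upper face 4 mm above the table; lips on all four sides, 6 mm thick, rising 15 mm above the floor.
- tray_lips: The four lips round the tray, fixed to it; origin and axes as the tray's.
- olive_jar: Bystander: green glass jar with steel lid, 80 mm across, 90 mm high, beyond the work; origin at the centre of its underside.
- mug: Bystander: white mug, 80 mm across, 90 mm high, beyond the work; origin at the centre of its underside.
- tin: The same tin, at the centre of its underside.
- shaker: The same shaker: middle of the side that faces down at the start.
- spoon: The same spoon, at the point beneath its centre.
There are look-alikes about, which are no part of the job. Leave any pink look-alike of the tin alone. Of the things shaped like the spoon, the bare steel one is meant.

How it is judged:
By the outcome, as a careful person would: the job done as asked, in the order asked, and still so for the second after the job is handed in, with the robot touching nothing.
It also fails if it takes over 72 s, if anything falls off the work surface, if the arm or the gripper's body presses on something with over 40 N, if the wrist force passes 120 N, or if a joint passes its speed limit or range.

### The arm

A 7-joint arm with a two-finger parallel gripper is mounted at the origin on the work surface. World frame = base frame: x ahead of the robot, y to its left, z up, the work surface at z = 0. Lengths are in m, angles in rad, forces in N, time in s.
With the tool pointing down it reaches from about 0.4 to 0.9 m from the base axis. Payload 5.6 kg.
Tool frame: the origin (TCP) lies at the very end of the fingers, on their centre line; the grasp point (between the pads) lies 19 mm behind it; z points along the fingers, y is the line along which they close (so a half turn about z gives the same grasp; the last joint's range is limited). The gripper opens to 92 mm and grips with 3 to 60 N. Pads are 20 mm wide; open, the fingers measure 128 mm over their backs; the gripper's body (75 mm by 189 mm) begins 69 mm behind the grasp point.
Start: joints at [-1.25, 0.468, -0.012, 1.603, 0.006, 1.071, -0.056], TCP at [0.231, 0.607, 0.215] pointing down, gripper open.
Joint ranges: [-2.53, 2.53], [-0.31, 2.02], [-1.57, 1.55], [0.28, 2.44], [-1.29, 4.43], [0.15, 1.84], [-2.92, 2.92]. Speed limits (rad/s): [2.57, 2.57, 3.14, 3.14, 3.14, 3.14, 3.14].

### API

Orientations are given as a unit quaternion [w, x, y, z].
In Python, from rig import r, viewer, close_job gives the robot as it stands.
- The arm moves only by the tool arm_command, never from a script. Its argument "moves" is text: rows parted by semicolons, each of 7 numbers parted by spaces: the shift along the tool's x, y, z in m, then the turn, a rotation vector about the tool's x, y, z in rad, then the closure, from 0 (fully open) to 1 (shut). In form: tx ty tz ax ay az gripper; .... A call has 1 to 8 rows; each row shifts and turns the commanded pose from where the row before left it, along the tool's axes as they then stand; what a row does not reach is not made up. A row lasts 1/12 s, in which the tool goes at most 41.7 mm and 7.16 degrees, less where a joint would pass 70% of its speed; a pose out of reach is approached as far as the arm can. A call is refused whole if a number of a shift passes 0.0417 or a number of a turn 0.125, either way. A call with a gripper value outside its range is refused whole. The fingers move at their own pace and stop on an object; "grip_force" is the grip in N (left out, the last holds). Time passes only in rows, so rows that do not move let the fingers close. It gives the time, the measured TCP pose, the force, the opening and the grip force at its end, in the units of the state.
- r.get_state(): the state, without advancing time (a new reading comes with each control period).
- viewer.capture(name): name is "scene" or "top" or "wrist"; returns a dict with "frame" (480x640x3 uint8, red, green, blue), "range_z" (480x640 float32, m along the optical axis (not along the pixel's ray), 0 where there is no reading), "intrinsics" (3x3 intrinsics, pixels), "k1" (the pictures are not rectified: a ray, as slopes to the right and down, at radius r is drawn at 1 + k1 r^2 times it, then the intrinsics apply), "view" (4x4, takes a point from world to camera coordinates). Camera axes: x right, y up, looking along -z (the intrinsics and any distortion apply to the point x, -y, -z); pixel columns grow to the right and rows downward; lengths in m; the calibration is good to about 2 mm. A picture is of the moment at which its call begins.
- close_job(): hands the job in; it is judged then, once.
The state is a dict: "time_s": time; "q": joint angles; "joint_vel": joint speeds; "tau": joint torques, N m; "eef_pos": TCP position; "eef_rot": TCP orientation; "force": force on the tool from outside, world axes, zero at the start; "torque": the same for the moment, N m; "grip_width": opening from 0.0 (shut) to 1.0 (fully open); "finger_force": force on a finger pad.
Only numpy, scipy, OpenCV 4.12 (cv2) and the standard library are available. Lean on these libraries where they do the work, as an engineer would, in place of code of your own. Each camera call takes 0.05 s, during which the arm holds its last target. There are 200 camera calls.

## Working session

There is one attempt and no reset: what is moved stays moved. The work goes in short steps, Python scripts to look and compute and a tool call to move; the robot and the scene stay as the last step left them, time stands still between calls to the robot, and variables do not carry over. Pictures are saved under pics/ and viewed, at most 10 in all, crops included, and the job is handed in when it is done.

Besides the shell and the picture viewer there is one more tool, called after ">>>" by a JSON object that holds its "method" and its "body". arm_command: Moves the arm, as the interface text tells. Its arguments: {"type":"object","properties":{"moves":{"type":"string"},"grip_force":{"type":"number"}},"required":["moves"]}

```bash
ls; mkdir -p pics
python3 - <<'E'
from rig import r, viewer
import cv2,pickle,numpy as np
s=r.get_state();print({k:np.round(v,3) for k,v in s.items()})
c={n:viewer.capture(n) for n in("scene","top","wrist")}
pickle.dump(c,open('c0.pkl','wb'))
for n in c: print(n,c[n]['intrinsics'].tolist(),c[n]['k1'],np.round(c[n]['view'],3).tolist())
for n in("scene","top"): cv2.imwrite(f'pics/{n}0.png',c[n]['frame'][:,:,::-1])
E
```

```text
pics
{'time_s': np.float64(0.0), 'q': array([-1.25 ,  0.468, -0.012,  1.604,  0.006,  1.071, -0.056]), 'joint_vel': array([ 0.002,  0.002,  0.002, -0.001, -0.001,  0.001,  0.   ]), 'tau': array([-1.0000e-03, -5.2058e+01, -1.2000e-02, -2.4375e+01, -5.7000e-02,
        1.7000e-02,  0.0000e+00]), 'eef_pos': array([0.231, 0.607, 0.214]), 'eef_rot': array([-0.   ,  0.181,  0.983, -0.001]), 'force': array([-0.189,  0.271, -0.52 ]), 'torque': array([ 0.039, -0.007, -0.016]), 'finger_force': np.float64(0.0), 'grip_width': np.float64(1.003)}
scene [[443.9851461075563, 0.0, 320.47663946209883], [0.0, 443.9851461075563, 243.6091478672494], [0.0, 0.0, 1.0]] -0.052137244447809504 [[-0.894, 0.447, -0.015, 0.536], [-0.353, -0.686, 0.636, 0.129], [0.274, 0.574, 0.771, -1.263], [0.0, 0.0, 0.0, 1.0]]
top [[547.7666826314668, 0.0, 326.9468063473659], [0.0, 547.7666826314668, 239.33176706024443], [0.0, 0.0, 1.0]] -0.028206883945650366 [[-0.015, -1.0, -0.003, -0.02], [0.994, -0.015, 0.112, -0.56], [-0.112, -0.001, 0.994, -1.046], [0.0, 0.0, 0.0, 1.0]]
wrist [[387.1068663209119, 0.0, 325.388946869908], [0.0, 387.1068663209119, 235.29989501588824], [0.0, 0.0, 1.0]] -0.07881732388883676 [[0.358, 0.934, 0.001, -0.65], [-0.9, 0.345, -0.268, 0.028], [-0.25, 0.095, 0.964, -0.389], [0.0, 0.0, 0.0, 1.0]]
```

View pics/scene0.png

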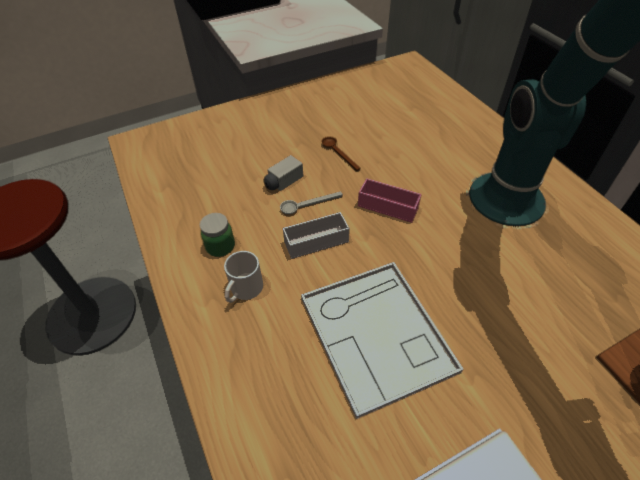

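View pics/top0.png

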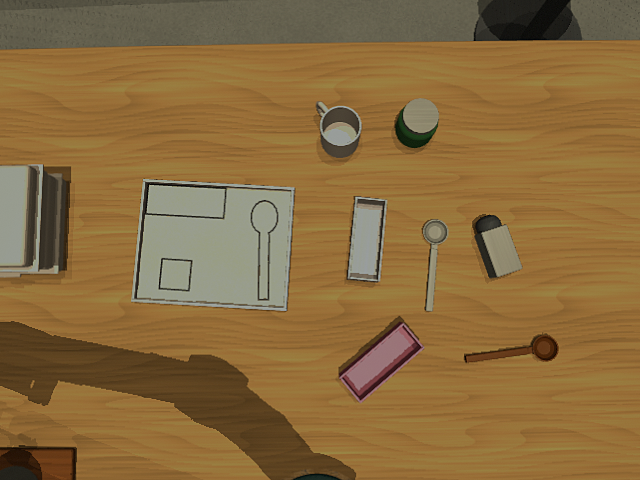

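The scene view shows the tray at about (380,335), the steel shaker at (283,175), the bare spoon from (288,208) to (341,195), and the aluminium tin at (316,235). In the top view the tray corners are at (146,180), (294,188), (287,310) and (133,302). The shaker is at (497,247) with its cap at (488,225), the spoon runs from its bowl at (434,231) to its handle end at (429,310), and the tin is at (367,239). The pink tin and the wooden spoon are the look-alikes.

```bash
cat > h.py <<'E'
import numpy as np, cv2, pickle
from scipy.spatial.transform import Rotation as R
def und(c,uv):
    K=c['intrinsics']; uv=np.asarray(uv,float).reshape(-1,1,2)
    return cv2.undistortPointsIter(uv,K,np.array([c['k1'],0,0,0.]),None,None,(3,50,1e-12)).reshape(-1,2)
def rays(c,uv):
    p=und(c,uv); d=np.c_[p[:,0],-p[:,1],-np.ones(len(p))]; V=c['view']
    return -V[:3,:3].T@V[:3,3], d@V[:3,:3]
def plane(c,uv,z):
    o,d=rays(c,uv); return o+d*((z-o[2])/d[:,2])[:,None]
def proj(c,P):
    V=c['view']; q=np.atleast_2d(P)@V[:3,:3].T+V[:3,3]; x=q[:,0]/-q[:,2]; y=-q[:,1]/-q[:,2]
    s=1+c['k1']*(x*x+y*y); K=c['intrinsics']; return np.c_[K[0,0]*x*s+K[0,2],K[1,1]*y*s+K[1,2]]
def tri(cs,uvs):
    A=np.zeros((3,3));b=np.zeros(3)
    for c,uv in zip(cs,uvs):
        o,d=rays(c,uv); d=d[0]/np.linalg.norm(d[0]); M=np.eye(3)-np.outer(d,d); A+=M; b+=M@o
    return np.linalg.solve(A,b)
def cloud(c):
    h,w=c['range_z'].shape; v,u=np.mgrid[:h,:w]; o,d=rays(c,np.c_[u.ravel(),v.ravel()])
    return (o+d*c['range_z'].reshape(-1,1)).reshape(h,w,3)
E
python3 - <<'E'
from h import *
c=pickle.load(open('c0.pkl','rb'))
T,S=c['top'],c['scene']
for n in('top','scene'):
    P=cloud(c[n]); im=c[n]['frame']; Z=P[...,2]
    print(n,'table z',np.median(Z[c[n]['range_z']>0]))
    hsv=cv2.cvtColor(im,cv2.COLOR_RGB2HSV)
    m=((Z>0.005)&(Z<.13)&(P[...,0]>.3)&(P[...,0]<.95)&(np.abs(P[...,1])<.6)).astype('u1')
    k,l,st,ce=cv2.connectedComponentsWithStats(m)
    for i in range(1,k):
        if st[i,4]<60: continue
        q=P[l==i]; zz=np.percentile(q[:,2],[50,95])
        top=q[q[:,2]>zz[1]-.006]
        rect=cv2.minAreaRect((top[:,:2]*1000).astype('f4'))
        print(np.round(ce[i]),st[i,4],'z',np.round(zz,4),'toprect mm',np.round(np.r_[rect[0],rect[1],rect[2]],1),'hsv',np.median(hsv[l==i],0))
# outlines: dark pixels inside the tray
im=T['frame']; g=cv2.cvtColor(im,cv2.COLOR_RGB2GRAY)
big=cv2.resize(im[170:320,120:530],None,fx=1.95,fy=1.95,interpolation=cv2.INTER_CUBIC)
cv2.imwrite('pics/crop.png',big[:,:,::-1])
pc=plane(T,[[146,180],[294,188],[287,310],[133,302]],.019);print('tray corners',pc.round(3).tolist())
E
```

```text
top table z -0.00043232157193862086
[417. 123.] 1661 z [0.0878 0.092 ] toprect mm [ 789.4 -210.9   68.1   69.2   63.1] hsv [ 24.  60. 138.]
[338. 129.] 1521 z [0.0521 0.0903] toprect mm [771.2 -56.8  76.5  78.6  89.4] hsv [19. 73. 74.]
[ 45. 225.] 3686 z [0.0692 0.1244] toprect mm [594.5 510.   41.6 187.8  77.7] hsv [19. 76. 62.]
[206. 241.] 2471 z [0.0169 0.0212] toprect mm [555.9 199.2 307.8 249.1  85.7] hsv [ 38.  28. 154.]
[368. 236.] 992 z [0.0484 0.0569] toprect mm [ 557.8 -105.2   62.2  160.5   83.3] hsv [ 22.   44.5 129. ]
[496. 247.] 1974 z [0.0522 0.0562] toprect mm [ 541.2 -360.7  113.7   55.6   17.4] hsv [ 24.  57. 142.]
[433. 262.] 763 z [0.0116 0.0157] toprect mm [ 507.5 -244.1   49.   183.2   88.9] hsv [ 25.  56. 139.]
[388. 351.] 863 z [0.0421 0.0564] toprect mm [ 324.4 -129.9   63.   152.6   39.1] hsv [177. 111.  95.]
[516. 352.] 810 z [0.0119 0.0156] toprect mm [ 341.5 -387.7  184.4   49.1   89.6] hsv [ 13. 193.  92.]
scene table z -0.0014650079206098843
[340. 151.] 257 z [0.012  0.0158] toprect mm [ 341.4 -391.2  186.2   48.8   89.4] hsv [ 12. 186.  84.]
[283. 173.
[... 203 characters left out ...]
201.] 341 z [0.0112 0.015 ] toprect mm [ 508.4 -247.6   51.9  183.7   89.7] hsv [ 23.  35. 131.]
[216. 234.] 1191 z [0.0686 0.0912] toprect mm [ 791.1 -212.4   68.4   68.4   12.7] hsv [ 38. 107.  64.]
[316. 234.] 1713 z [0.0335 0.0548] toprect mm [ 558.5 -107.2   65.5  159.6   83.5] hsv [13. 34. 62.]
[242. 275.] 1536 z [0.0559 0.0891] toprect mm [771.6 -58.   80.2  78.7  56.8] hsv [16. 48. 75.]
[381. 338.] 2185 z [0.0165 0.0202] toprect mm [555.5 197.  310.1 250.6  86. ] hsv [ 30.  18. 151.]
[457. 455.] 324 z [0.1108 0.1132] toprect mm [588.  501.1   5.8 177.3  89.7] hsv [101.  16. 168.]
tray corners [[0.687, 0.336, 0.019], [0.666, 0.036, 0.019], [0.423, 0.052, 0.019], [0.442, 0.356, 0.019]]
```

Run:
```python
from h import *
c=pickle.load(open('c0.pkl','rb'))
for n in('top','scene'):
    C=c[n]; P=cloud(C); f=4
    g=cv2.cvtColor(C['frame'],cv2.COLOR_RGB2GRAY)
    roi=((abs(P[...,0]-.555)<.2)&(abs(P[...,1]-.2)<.25)); v,u=np.where(roi); y0,y1,x0,x1=v.min(),v.max(),u.min(),u.max()
    G=cv2.resize(g[y0:y1,x0:x1],None,fx=f,fy=f,interpolation=cv2.INTER_CUBIC)
    loc=cv2.GaussianBlur(cv2.morphologyEx(G,cv2.MORPH_CLOSE,np.ones((33,33))),(0,0),5)
    m=(G<loc*.80).astype('u1')
    k,l,st,ce=cv2.connectedComponentsWithStats(m)
    for i in range(1,k):
        if st[i,4]<400: continue
        vv,uu=np.where(l==i); uv=np.c_[(uu+.5)/f-.5+x0,(vv+.5)/f-.5+y0]; W=plane(C,uv,.004)[:,:2]*1000
        if abs(W.mean(0)-[555,200]).max()>150: continue
        r=cv2.minAreaRect(W.astype('f4')); print(n,st[i,4],'rect',np.round(np.r_[r[0],r[1],r[2]],1),'bb',W.min(0).round(),W.max(0).round())
    # tray lips from depth, spoon axis
    q=P[(P[...,2]>.011)&(P[...,2]<.03)&(abs(P[...,0]-.555)<.16)&(abs(P[...,1]-.2)<.18)][:,:2]*1000
    r=cv2.minAreaRect(q.astype('f4'));print(n,'tray',r)
    q=P[(P[...,2]>.006)&(P[...,2]<.03)&(abs(P[...,0]-.5)<.13)&(abs(P[...,1]+.245)<.05)][:,:2]*1000
    h=q[q[:,0]<q[:,0].min()+115]; d=cv2.fitLine(h.astype('f4'),cv2.DIST_HUBER,0,.01,.01).ravel(); print('spoon x range',q[:,0].min(),q[:,0].max(),'line',d, 'bowl', cv2.minEnclosingCircle(q[q[:,0]>q[:,0].max()-45].astype('f4')))
    q=P[(P[...,2]>.048)&(P[...,2]<.06)&(abs(P[...,0]-.54)<.1)&(abs(P[...,1]+.36)<.08)][:,:2]*1000
    # shaker body top only
    r=cv2.minAreaRect(q[(q-[540,-361])@[.954,.3]<30].astype('f4'));print('shakerbody',r)
    q=P[(P[...,2]>.046)&(P[...,2]<.065)&(abs(P[...,0]-.558)<.1)&(abs(P[...,1]+.106)<.06)][:,:2]*1000
    print('tin',cv2.minAreaRect(q.astype('f4')))
```

```text
top 22631 rect [559.5 205.1 308.  244.5  85.8] bb [428.  43.] [693. 361.]
top 8400 rect [544.2  98.8  57.4 204.4  89.7] bb [442.  70.] [646. 127.]
top 3957 rect [475.   83.5 118.7 241.2  45.4] bb [419.  39.] [602. 210.]
top 4392 rect [496.9 277.9  65.4  65.1  85.3] bb [463. 243.] [531. 312.]
top tray ((556.5848999023438, 199.9729461669922), (309.5986022949219, 249.47047424316406), 85.92115020751953)
spoon x range 416.1329382703861 626.6339529603717 line [ 9.9324846e-01 -1.1600636e-01  4.7312555e+02 -2.3309261e+02] bowl ((604.3135986328125, -248.60952758789062), 34.611602783203125)
shakerbody ((527.7858276367188, -365.10345458984375), (85.56007385253906, 56.10649490356445), 17.337915420532227)
tin ((557.827392578125, -105.25582122802734), (62.26921844482422, 160.45948791503906), 83.39624786376953)
scene 13037 rect [550.6 191.1 303.7 241.3  86. ] bb [420.  32.] [661. 351.]
scene 5701 rect [544.4  93.  204.9  58.8   3.4] bb [442.  67.] [647. 126.]
scene 12828 rect [635.8 250.6 201.1 398.4  34.6] bb [440.  30.] [695. 361.]
scene 3494 rect [496.7 276.1  65.2  65.4  85.6] bb [462. 242.] [531. 310.]
scene 3309 rect [644.4 254.9 161.1  64.1  86.1] bb [607. 172.] [671. 337.]
scene tray ((555.5372314453125, 196.97445678710938), (310.0644836425781, 250.6339874267578), 86.02471160888672)
spoon x range 416.5800798446249 600.2435103237647 line [ 9.92160201e-01 -1.24972336e-01  4.74306641e+02 -2.33071976e+02] bowl ((574.756591796875, -248.01864624023438), 27.65603256225586)
shakerbody ((527.0748901367188, -366.67010498046875), (87.6131820678711, 59.11146926879883), 15.428326606750488)
tin ((558.4529418945312, -107.15386962890625), (65.510498046875, 159.61895751953125), 83.47137451171875)
```

>>> {"method": "arm_command", "body": {"moves": "-0.0326 -0.0211 0 0 0 0 0;-0.0326 -0.0211 0 0 0 0 0;-0.0326 -0.0211 0 0 0 0 0;-0.0326 -0.0211 0 0 0 0 0;-0.0326 -0.0211 0 0 0 0 0;-0.0326 -0.0211 0 0 0 0 0;-0.0326 -0.0211 0 0 0 0 0;-0.0326 -0.0211 0 0 0 0 0"}}

```text
time_s: 0.82
eef_pos: [0.4157, 0.3551, 0.2145]
eef_rot: [-0.0, 0.181, 0.984, -0.0]
force: [2.1, -0.3, 0.2]
grip_width: 0.999
finger_force: 0.0
```

>>> {"method": "arm_command", "body": {"moves": "-0.0326 -0.0211 0 0 0 0 0;-0.0326 -0.0211 0 0 0 0 0;-0.0326 -0.0211 0 0 0 0 0;-0.0326 -0.0211 0 0 0 0 0;-0.0326 -0.0211 0 0 0 0 0;0 0 0 0 0 0 0;0 0 0 0 0 0 0"}}

```text
time_s: 1.4
eef_pos: [0.5308, 0.1976, 0.2143]
eef_rot: [-0.0, 0.184, 0.983, -0.0]
force: [-0.1, -0.4, -0.3]
grip_width: 1.001
finger_force: 0.0
```

```bash
cat >> h.py <<'E'
def log(r):
    s=r.get_state(); open('log.txt','a').write(' '.join(map(str,[*s['q'],*s['eef_pos'],*s['eef_rot']]))+'\n')
    print('t',round(float(s['time_s']),2),'q',np.round(s['q'],3).tolist(),'p',np.round(s['eef_pos'],4).tolist(),'rot',np.round(s['eef_rot'],4).tolist(),'F',np.round(s['force'],1).tolist(),'w',round(float(s['grip_width']),3),'ff',round(float(s['finger_force']),1))
    return s
E
echo "-1.25 .468 -.012 1.6035 .006 1.071 -.056 .231 .607 .2145 0 .181 .983 -.001" > log.txt
python3 - <<'E'
from h import *
from rig import r,viewer
log(r); w=viewer.capture('wrist'); pickle.dump(w,open('w1.pkl','wb')); cv2.imwrite('pics/w1.png',w['frame'][:,:,::-1])
E
```

```text
t 1.4 q [-0.563, 0.325, 0.181, 1.822, -0.068, 1.0, 0.847] p [0.5308, 0.1976, 0.2143] rot [-0.0, 0.1836, 0.983, -0.0004] F [-0.1, -0.4, -0.3] w 1.001 ff 0.0
```

View w1.

View pics/w1.png

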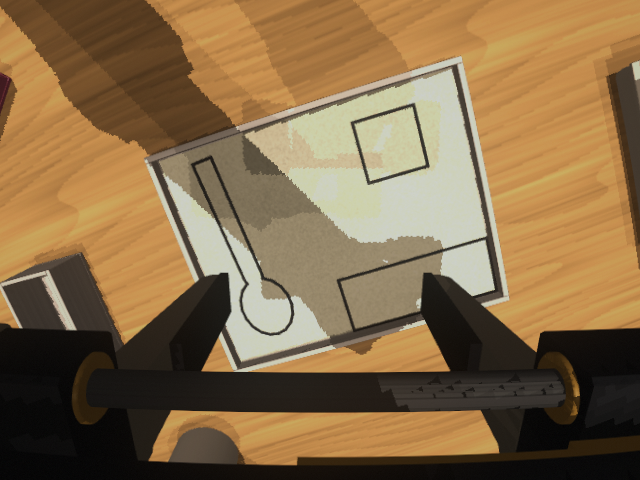

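Run:
```python
from h import *
C=pickle.load(open('w1.pkl','rb')); f=2
g=cv2.cvtColor(C['frame'],cv2.COLOR_RGB2GRAY)
G=cv2.resize(g,None,fx=f,fy=f,interpolation=cv2.INTER_CUBIC)
loc=cv2.morphologyEx(G,cv2.MORPH_CLOSE,np.ones((25,25)))
m=(G<loc*.8).astype('u1'); k,l,st,ce=cv2.connectedComponentsWithStats(m)
for i in range(1,k):
    if st[i,4]<500: continue
    vv,uu=np.where(l==i); W=plane(C,np.c_[(uu+.5)/f-.5,(vv+.5)/f-.5],.004)[:,:2]*1000
    r=cv2.minAreaRect(W.astype('f4')); print(st[i,:5],'rect',np.round(np.r_[r[0],r[1],r[2]],1),'bb',W.min(0).round(),W.max(0).round())
```

```text
[  297   126   712   614 26571] rect [559.8 197.8 310.3 248.3  85.6] bb [426.  35.] [694. 362.]
[  0 144  24  88 915] rect [309.2 -55.   13.   42.3  59.3] bb [288. -71.] [324. -42.]
[ 701  205  159  165 4035] rect [497.3 278.5  64.5  64.4  85.5] bb [463. 245.] [532. 313.]
[295 235 195  77 996] rect [419.8 106.1 101.4  10.   85.8] bb [418.  55.] [428. 157.]
[ 381  310  208  362 6475] rect [544.2 101.1  57.5 204.1  88.8] bb [442.  71.] [646. 128.]
[523 319  46  33 645] rect [480.1 163.8  20.6  16.   39.2] bb [468. 152.] [487. 173.]
[1268  430   12  109  888] rect [689.2 499.4   6.7  64.1  81.9] bb [657. 497.] [721. 507.]
[   0  522  108   47 1311] rect [ 478.  -137.6   72.6   19.8   75.7] bb [ 474. -175.] [ 496. -101.]
[  958   665   231   237 11004] rect [847.9 366.2 179.5 113.8  11.7] bb [754. 293.] [938. 423.]
[338 667  30  75 877] rect [625.4 -20.5  14.   48.7  67. ] bb [604. -35.] [650.  -7.]
[ 688  673   74   37 1008] rect [695.1 180.6  41.8  16.6  85.7] bb [685. 160.] [703. 202.]
[207 681  30  58 595] rect [602.2 -95.9  14.2  37.7  72.5] bb [ 586. -101.] [622. -84.]
[1184  724   66   28  671] rect [841.4 444.5  45.7  18.4  54.4] bb [822. 423.] [854. 463.]
[    0   734   288   226 14708] rect [ 669.5 -238.2  232.6  178.1   75.3] bb [ 600. -373.] [ 783. -119.]
[ 736  742  166   28 1972] rect [753.4 215.3  95.6  17.7  69.4] bb [729. 173.] [774. 263.]
[ 60 792  56  45 539] rect [ 638.6 -226.4   22.1   48.8    6.9] bb [ 625. -250.] [ 648. -202.]
[472 804 364  19 765] rect [755.5 112.6 216.3  13.6  68.7] bb [722.   9.] [801. 211.]
[1166  835  114   44 2757] rect [933.6 440.8  86.   33.1  68.7] bb [916. 399.] [964. 477.]
```

The tray fills the wrist view. The square outline is at (390,143), the spoon outline runs from its bowl at (267,306) to its handle end at (203,162), and the tin corner is at the bottom right (505,298). Next I move above the shaker.

>>> {"method": "arm_command", "body": {"moves": "-0.0146 -0.0342 0 0 0 0 0;-0.0146 -0.0342 0 0 0 0 0;-0.0146 -0.0342 0 0 0 0 0;-0.0146 -0.0342 0 0 0 0 0;-0.0146 -0.0342 0 0 0 0 0;-0.0146 -0.0342 0 0 0 0 0;-0.0146 -0.0342 0 0 0 0 0;-0.0146 -0.0342 0 0 0 0 0"}}

```text
time_s: 2.12
eef_pos: [0.5414, -0.096, 0.2146]
eef_rot: [-0.0, 0.179, 0.984, 0.001]
force: [0.3, -0.6, -0.2]
grip_width: 0.997
finger_force: 0.0
```

```bash
python3 -c "
from h import *
from rig import r
log(r)"
```

```text
t 2.12 q [-0.147, 0.3, 0.318, 1.868, -0.112, 0.99, 1.431] p [0.5414, -0.096, 0.2146] rot [-0.0001, 0.179, 0.9839, 0.0006] F [0.3, -0.6, -0.2] w 0.997 ff 0.0
```

>>> {"method": "arm_command", "body": {"moves": "-0.0146 -0.0342 0 0 0 0 0;-0.0146 -0.0342 0 0 0 0 0;-0.0146 -0.0342 0 0 0 0 0;-0.0146 -0.0342 0 0 0 0 0;-0.0146 -0.0342 0 0 0 0 0;-0.0146 -0.0342 0 0 0 0 0;-0.0146 -0.0342 0 0 0 0 0;0 0 0 0 0 0 0"}}

```text
time_s: 2.78
eef_pos: [0.5504, -0.3635, 0.2144]
eef_rot: [0.0, 0.184, 0.983, -0.002]
force: [-1.1, 0.0, 0.8]
grip_width: 1.002
finger_force: 0.0
```

```bash
python3 -c "
from h import *
from rig import r
log(r)"
```

```text
t 2.78 q [0.247, 0.497, 0.398, 1.601, -0.206, 1.084, 1.9] p [0.5504, -0.3635, 0.2144] rot [0.0, 0.1838, 0.983, -0.0023] F [-1.1, 0.0, 0.8] w 1.002 ff 0.0
```

>>> {"method": "arm_command", "body": {"moves": "0 0 0 0 0 -0.11 0;0 0 0 0 0 -0.11 0;0 0 0 0 0 -0.11 0;0 0 0 0 0 -0.11 0;0 0 0 0 0 -0.11 0;0 0 0 0 0 -0.11 0;0 0 0 0 0 0 0;0 0 0 0 0 0 0"}}

```text
time_s: 3.45
eef_pos: [0.5527, -0.3551, 0.2144]
eef_rot: [0.0, -0.147, 0.989, 0.001]
force: [0.2, 0.5, 0.4]
grip_width: 0.998
finger_force: 0.0
```

Run:
```python
from h import *
from rig import r,viewer
log(r); w=viewer.capture('wrist'); pickle.dump(w,open('w2.pkl','wb'))
cv2.imwrite('pics/w2.png',w['frame'][:,:,::-1])
P=cloud(w)
q=P[(P[...,2]>.046)&(P[...,2]<.06)&(abs(P[...,0]-.54)<.1)&(abs(P[...,1]+.36)<.08)]
print('z',np.percentile(q[:,2],[5,50,95]),'all',cv2.minAreaRect((q[:,:2]*1000).astype('f4')))
b=q[(q[:,:2]-[.540,-.361])@[.954,.3]<.03];print('body',cv2.minAreaRect((b[:,:2]*1000).astype('f4')))
# kinematics fit
L=np.loadtxt('log.txt')
import itertools
def Rz(a):return R.from_euler('z',a).as_matrix()
def Ry(a):return R.from_euler('y',a).as_matrix()
def frames(q,s):
    f=[];M=np.eye(3)
    for i in range(7):
        f.append(M); M=M@(Rz if i%2==0 else Ry)(s[i]*q[i])
    f.append(M);return f
best=[]
for s in itertools.product([1,-1],repeat=7):
    E=[R.from_matrix(frames(l[:7],s)[7].T@R.from_quat(np.r_[l[11:14],l[10]]).as_matrix()) for l in L]
    d=max((E[0].inv()*e).magnitude() for e in E); best.append((d,s,E[0].as_matrix().round(2).tolist()))
for b in sorted(best,key=lambda x:x[0])[:4]:print(b)
```

```text
t 3.45 q [0.343, 0.482, 0.248, 1.598, -0.13, 1.078, 2.492] p [0.5527, -0.3551, 0.2144] rot [0.0002, -0.1472, 0.9891, 0.0006] F [0.2, 0.5, 0.4] w 0.998 ff 0.0
z [0.04934794 0.05252944 0.053814  ] all ((542.2197875976562, -360.570556640625), (114.41815185546875, 54.23546600341797), 17.475317001342773)
body ((528.1607055664062, -364.99029541015625), (84.95599365234375, 54.22980880737305), 17.49024772644043)
(0.001534081476669176, (-1, 1, -1, 1, -1, 1, -1), [[-0.0, -1.0, 0.0], [1.0, -0.0, -0.0], [0.0, 0.0, 1.0]])
(0.006617256192517588, (-1, -1, -1, -1, -1, -1, -1), [[-0.0, -1.0, 0.0], [1.0, -0.0, -0.0], [0.0, 0.0, 1.0]])
(0.41179984495208544, (-1, 1, -1, 1, 1, 1, -1), [[0.0, -1.0, 0.0], [1.0, 0.0, -0.01], [0.01, 0.0, 1.0]])
(0.41596109541994164, (-1, -1, -1, -1, 1, -1, -1), [[0.0, -1.0, 0.0], [1.0, 0.0, 0.01], [-0.01, 0.0, 1.0]])
```

>>> {"method": "arm_command", "body": {"moves": "0 0 0 0 -0.12 0 0;0 0 0 0 -0.12 0 0;0 0 0 0 -0.12 0 0;0 0 0 0 -0.12 0 0;0 0 0 0 -0.12 0 0;0 0 0 0 0 0 0"}}

```text
time_s: 4.0
eef_pos: [0.5466, -0.3594, 0.2058]
eef_rot: [0.228, -0.139, 0.963, 0.04]
force: [-1.2, -0.2, -1.0]
grip_width: 0.997
finger_force: 0.0
```

```bash
python3 -c "
from h import *
from rig import r
log(r)"
```

```text
t 4.0 q [0.903, 0.404, -0.221, 1.823, -0.476, 0.73, 2.894] p [0.5466, -0.3594, 0.2058] rot [0.2282, -0.1389, 0.9628, 0.0402] F [-1.2, -0.2, -1.0] w 0.997 ff 0.0
```

>>> {"method": "arm_command", "body": {"moves": "0 0 0 0 0.12 0 0;0 0 0 0 0.12 0 0;0 0 0 0 0.12 0 0;0 0 0 0 0.12 0 0;0 0 0 0 0.12 0 0;0 0 0 0 0.12 0 0;0 0 0 0 0.12 0 0;0 0 0 0 0.12 0 0"}}

```text
time_s: 4.67
eef_pos: [0.5534, -0.3548, 0.2095]
eef_rot: [-0.245, -0.145, 0.958, -0.036]
force: [0.8, -0.5, 0.7]
grip_width: 0.998
finger_force: 0.0
```

```bash
cat >> h.py <<'E'
SG=[-1,1,-1,1,-1,1,-1]
def Rz(a):return R.from_euler('z',a).as_matrix()
def Ry(a):return R.from_euler('y',a).as_matrix()
def frames(q):
    f=[];M=np.eye(3)
    for i in range(7):
        f.append(M); M=M@(Rz if i%2==0 else Ry)(SG[i]*q[i])
    f.append(M);return f
def fit():
    L=np.loadtxt('log.txt'); A=[];b=[]
    for l in L:
        F=frames(l[:7]); A.append(np.hstack(F)); b.append(l[7:10])
    A=np.vstack(A);b=np.hstack(b)
    # prefer lengths along z, small lateral
    sc=np.tile([.1,.1,1],8); A2=A*sc; n=A2.shape[1]
    v=np.linalg.lstsq(np.vstack([A2,1e-3*np.eye(n)]),np.r_[b,np.zeros(n)],rcond=None)[0]*sc
    print('fit rms mm',1e3*np.sqrt(np.mean((A@v-b)**2)))
    return v
def fk(v,q):
    F=frames(q); return np.hstack(F)@v, F[7]@Rz(np.pi/2)
LO=np.array([-2.53,-.31,-1.57,.28,-1.29,.15,-2.92]);HI=np.array([2.53,2.02,1.55,2.44,4.43,1.84,2.92])
def ik(v,p,Rt,q0):
    from scipy.optimize import least_squares
    def f(q):
        x,M=fk(v,q); return np.r_[(x-p)*10,R.from_matrix(Rt.T@M).as_rotvec()*3,.003*(q-q0)]
    s=least_squares(f,np.clip(q0,LO+.02,HI-.02),bounds=(LO+.01,HI-.01)); x,M=fk(v,s.x)
    return s.x,np.linalg.norm(x-p),R.from_matrix(Rt.T@M).magnitude()
E
python3 - <<'E'
from h import *
from rig import r
q0=log(r)['q']; v=fit(); print(v.reshape(8,3).round(3).tolist())
rng=np.random.default_rng(0)
g=lambda d:np.array([np.cos(np.radians(d)),np.sin(np.radians(d)),0])
for d in (85.4,-4.6):
  for up in(-1,1):
   for lean in (0,20,40):   # tool this far above horizontal-pointing
    zt=g(d)*np.cos(np.radians(lean))-np.array([0,0,1])*np.sin(np.radians(lean)); y=np.cross([0,0,1],g(d))*(1 if up==-1 else -1)*-1
    y=np.cross(zt,[0,0,up*1.]);y/=np.linalg.norm(y); x=np.cross(y,zt); Rt=np.c_[x,y,zt]
    p=np.array([.497,.278,.075])+zt*.019
    res=[]
    for t in range(12):
        qs=q0 if t==0 else rng.uniform(LO,HI)
        q,e,a=ik(v,p,Rt,qs)
        if e<.004 and a<.03: res.append((np.abs(q-q0).max(),q.round(2).tolist()))
    print(d,up,lean,len(res),min(res) if res else None)
E
```

```text
t 4.67 q [0.3, 0.713, 0.118, 1.302, 0.238, 1.523, 2.217] p [0.5534, -0.3548, 0.2095] rot [-0.2447, -0.1455, 0.9579, -0.036] F [0.8, -0.5, 0.7] w 0.998 ff 0.0
fit rms mm 0.06128637064130275
[[0.001, -0.001, 0.154], [0.002, -0.014, 0.154], [-0.002, -0.014, 0.26], [-0.001, -0.001, 0.26], [0.003, -0.001, 0.235], [-0.0, -0.002, 0.235], [-0.006, -0.002, 0.166], [-0.001, 0.0, 0.166]]
85.4 -1 0 7 (np.float64(3.9218656590927035), [0.56, 1.26, -0.64, 1.98, -1.28, 0.98, -1.7])
85.4 -1 20 7 (np.float64(1.3848599416706164), [0.92, 1.58, -1.27, 2.07, 0.48, 0.31, 2.91])
85.4 -1 40 12 (np.float64(1.2705160419264445), [0.71, 1.13, -1.14, 2.09, 0.4, 0.25, 2.68])
85.4 1 0 5 (np.float64(1.5176484577922067), [0.56, 1.26, -0.64, 1.99, -1.28, 0.98, 1.44])
85.4 1 20 9 (np.float64(1.409752715976807), [0.62, 1.1, -0.8, 2.07, -1.17, 0.57, 1.2])
85.4 1 40 10 (np.float64(1.5176501986273607), [0.24, 0.73, -0.48, 2.1, -1.28, 0.57, 0.99])
-4.6 -1 0 9 (np.float64(3.9288740484907914), [-0.92, 1.14, -0.18, 2.26, 2.03, 1.83, -1.71])
-4.6 -1 20 10 (np.float64(3.429421068334946), [-0.32, 1.11, -0.8, 2.31, 2.25, 1.83, -1.21])
-4.6 -1 40 9 (np.float64(2.891180774720531), [0.11, 1.36, -1.35, 2.28, 2.23, 1.83, -0.67])
-4.6 1 0 9 (np.float64(1.6361705322059046), [-1.32, 1.15, 0.21, 2.27, 1.87, 1.46, 1.26])
-4.6 1 20 7 (np.float64(1.7788568058214513), [-1.26, 0.86, 0.23, 2.36, 2.02, 1.09, 1.43])
-4.6 1 40 6 (np.float64(1.7341038074635644), [-0.38, 0.72, -0.63, 2.3, 1.97, 1.12, 2.04])
```

```bash
cat > sim.py <<'E'
from h import *
import io,contextlib
L=np.loadtxt('log.txt'); v=fit(); q0=L[-1,:7]
def Rt(d,lean,up):   # lean 90=tool down; lean 0 = tool horizontal along azimuth d; object x = cap
    a=np.radians([d,lean]); h=np.array([np.cos(a[0]),np.sin(a[0]),0]); k=np.array([0,0,1.])
    z=h*np.cos(a[1])-k*np.sin(a[1]); x=(h*np.sin(a[1])+k*np.cos(a[1]))*up
    return np.c_[x,np.cross(z,x),z]
pick=np.array([.552,-.3575,.027]); spot=np.array([.497,.278,.074])
for up in(-1,1):
  for th in(0,20,30,40):
    Rp=Rt(17.5,90+th,up); qa,e,a=ik(v,pick+Rp[:,2]*.019+[0,0,.18],Rp,q0 if up<0 else q0-[0,0,0,0,0,0,np.pi])
    qb,e2,a2=ik(v,pick+Rp[:,2]*.019,Rp,qa)
    print('PICK',up,th,round(e,4),round(a,3),qa.round(2),'|',round(e2,4),round(a2,3))
    for d in(85.4,-4.6,-94.6,175.4):
      q=qa; bad=[]; dm=0
      n=24
      dd=(d-17.5+180)%360-180
      for i in range(1,n+1):
        s=i/n; Rr=Rt(17.5+dd*s,90+th,up); p=pick*(1-s)+spot*s; p[2]=.21
        qn,e,a=ik(v,p+Rr[:,2]*.019,Rr,q); dm=max(dm,abs(qn-q).max()); q=qn; bad.append(e+a*.1)
      m1=max(bad);qm=q;bad=[]
      for i in range(1,n+1):
        s=i/n; Rr=Rt(d,90+th-90*s,up); p=spot.copy(); p[2]=.21
        qn,e,a=ik(v,p+Rr[:,2]*.019,Rr,q); dm=max(dm,abs(qn-q).max()); q=qn; bad.append(e+a*.1)
      m2=max(bad)
      qn,e,a=ik(v,spot+Rr[:,2]*.019,Rr,q)
      mar=np.minimum(qn-LO,HI-qn).min()
      print('  d',d,'move',round(m1,3),'tilt',round(m2,3),'down',round(e,4),round(a,3),'dm',round(dm,2),'mar',round(mar,2),qn.round(2))
E
python3 sim.py
```

```text
fit rms mm 0.06128637064130275
PICK -1 0 0.0 0.0 [ 0.51  0.5   0.02  1.61 -0.01  1.03  2.41] | 0.0 0.0
  d 85.4 move 0.0 tilt 0.0 down 0.0084 0.072 dm 0.15 mar 0.01 [ 1.05  2.01 -1.39  2.02  0.69  0.49  2.91]
  d -4.6 move 0.0 tilt 0.0 down 0.0 0.0 dm 0.18 mar 0.17 [-1.16  1.13  0.06  2.27  1.93  1.61 -1.83]
  d -94.6 move 0.0 tilt 0.0 down 0.0 0.0 dm 0.15 mar 0.02 [-1.4   1.58  1.02  1.24  0.04  1.82 -0.54]
  d 175.4 move 0.056 tilt 0.102 down 0.0701 0.431 dm 0.18 mar 0.01 [ 0.37  1.88 -1.56  1.3   0.32  1.83  2.91]
PICK -1 20 0.0 0.0 [0.36 0.64 0.09 1.42 0.18 1.34 2.25] | 0.0 0.0
  d 85.4 move 0.0 tilt 0.0 down 0.0 0.0 dm 0.16 mar 0.01 [ 0.92  1.58 -1.27  2.07  0.48  0.31  2.91]
  d -4.6 move 0.0 tilt 0.0 down 0.0 0.0 dm 0.18 mar 0.09 [-1.13  0.85  0.09  2.35  2.02  1.19 -1.66]
  d -94.6 move 0.0 tilt 0.0 down 0.0 0.0 dm 0.13 mar 0.14 [-1.08  1.13  0.35  1.35  0.38  1.7  -1.  ]
  d 175.4 move 0.012 tilt 0.102 down 0.0664 0.456 dm 0.21 mar 0.01 [ 0.31  1.71 -1.56  1.35  0.55  1.83  2.91]
PICK -1 30 0.0 0.0 [0.3  0.73 0.12 1.33 0.25 1.5  2.21] | 0.0 0.0
  d 85.4 move 0.0 tilt 0.0 dow
[... 2138 characters left out ...]
 -94.6 move 0.0 tilt 0.056 down 0.035 0.296 dm 0.36 mar 0.01 [-1.57  1.66  1.54  1.59 -0.69  1.57 -2.91]
  d 175.4 move 0.0 tilt 0.015 down 0.0 0.0 dm 0.13 mar 0.07 [-0.01  1.21 -0.7   1.2   0.05  1.77  0.85]
PICK 1 40 0.0 0.0 [ 0.25  0.82  0.16  1.24  0.31  1.65 -0.94] | 0.0 0.0
  d 85.4 move 0.0 tilt 0.0 down 0.0 0.0 dm 0.09 mar 0.11 [ 0.6   0.96 -0.96  2.09 -0.53  0.26  0.39]
  d -4.6 move 0.0 tilt 0.016 down 0.0275 0.193 dm 0.44 mar 0.01 [-1.81  0.94  1.06  2.21  0.11  0.16 -2.91]
  d -94.6 move 0.0 tilt 0.056 down 0.0325 0.251 dm 0.33 mar 0.01 [-1.55  1.58  1.54  1.66 -0.8   1.52 -2.91]
  d 175.4 move 0.0 tilt 0.0 down 0.0 0.0 dm 0.15 mar 0.23 [ 0.    1.11 -0.69  1.3   0.1   1.61  0.85]
```

```bash
cat >> h.py <<'E'
def Rg(d,lean,up=-1):
    a=np.radians([d,lean]); h=np.array([np.cos(a[0]),np.sin(a[0]),0]); k=np.array([0,0,1.])
    z=h*np.cos(a[1])-k*np.sin(a[1]); x=(h*np.sin(a[1])+k*np.cos(a[1]))*up
    return np.c_[x,np.cross(z,x),z]
def T(p,M):
    t=np.eye(4);t[:3,:3]=M;t[:3,3]=p;return t
def grip(p,M): return T(np.array(p)+M[:,2]*.019,M)   # pose with grasp point at p
def cur(s): w=s['eef_rot']; return T(s['eef_pos'],R.from_quat(np.r_[w[1:],w[0]]).as_matrix())
def rows(A,B,n):
    from scipy.linalg import logm,expm
    X=expm(np.real(logm(np.linalg.inv(A)@B))/n)
    q=np.r_[X[:3,3],R.from_matrix(X[:3,:3]).as_rotvec()]
    print(n,'x',np.round(q,4).tolist(), 'shift',round(np.linalg.norm(q[:3]),4),'deg',round(np.degrees(np.linalg.norm(q[3:])),2))
E
python3 - <<'E'
from h import *
from rig import r
A=cur(log(r)); M=Rg(17.5,130)
g=np.array([.5545,-.3567,.029])
B=grip(g+[0,0,.09],M);C=grip(g,M)
rows(A,B,4); rows(B,C,3)
E
```

```text
t 4.67 q [0.3, 0.713, 0.118, 1.302, 0.238, 1.523, 2.217] p [0.5534, -0.3548, 0.2095] rot [-0.2447, -0.1455, 0.9579, -0.036] F [0.8, -0.5, 0.7] w 0.998 ff 0.0
4 x [-0.0118, -0.0006, 0.0237, 0.0011, 0.0495, -0.0006] shift 0.0265 deg 2.84
3 x [-0.0193, 0.0, 0.023, -0.0, 0.0, 0.0] shift 0.03 deg 0.0
```

>>> {"method": "arm_command", "body": {"moves": "-0.0118 -0.0006 0.0237 0.001 0.0495 -0.0006 0;-0.0118 -0.0006 0.0237 0.001 0.0495 -0.0006 0;-0.0118 -0.0006 0.0237 0.001 0.0495 -0.0006 0;-0.0118 -0.0006 0.0237 0.001 0.0495 -0.0006 0;0 0 0 0 0 0 0;0 0 0 0 0 0 0"}}

```text
time_s: 5.17
eef_pos: [0.5412, -0.3593, 0.1006]
eef_rot: [-0.338, -0.144, 0.929, -0.049]
force: [0.2, 0.0, 0.3]
grip_width: 1.002
finger_force: 0.0
```

Run:
```python
from h import *
from rig import r
A=cur(log(r)); M=Rg(17.5,130)
g=np.array([.5545,-.3567,.029])
B=grip(g+[0,0,.09],M);C=grip(g,M)
rows(A,B,1); rows(A,C,4)
```

```text
t 5.17 q [0.255, 0.916, 0.147, 1.274, 0.298, 1.526, 2.157] p [0.5412, -0.3593, 0.1006] rot [-0.3377, -0.1445, 0.9288, -0.0491] F [0.2, 0.0, 0.3] w 1.002 ff 0.0
1 x [0.0015, -0.0015, -0.0037, 0.0043, 0.0018, 0.0048] shift 0.0043 deg 0.38
4 x [-0.0141, -0.0005, 0.0163, 0.0011, 0.0004, 0.0012] shift 0.0215 deg 0.1
```

>>> {"method": "arm_command", "body": {"moves": "-0.0141 -0.0005 0.0163 0.001 0.0004 0.0012 0;-0.0141 -0.0005 0.0163 0.001 0.0004 0.0012 0;-0.0141 -0.0005 0.0163 0.001 0.0004 0.0012 0;-0.0141 -0.0005 0.0163 0.001 0.0004 0.0012 0;0 0 0 0 0 0 0;0 0 0 0 0 0 0"}}

```text
time_s: 5.67
eef_pos: [0.5437, -0.3629, 0.0181]
eef_rot: [-0.335, -0.141, 0.93, -0.052]
force: [-0.5, -0.2, 0.7]
grip_width: 0.995
finger_force: 0.0
```

>>> {"method": "arm_command", "body": {"moves": "0 0 0 0 0 0 1;0 0 0 0 0 0 1;0 0 0 0 0 0 1;0 0 0 0 0 0 1;0 0 0 0 0 0 1;0 0 0 0 0 0 1;0 0 0 0 0 0 1;0 0 0 0 0 0 1", "grip_force": 30}}

```text
time_s: 6.33
eef_pos: [0.5426, -0.3623, 0.016]
eef_rot: [-0.336, -0.142, 0.93, -0.05]
force: [0.0, 1.3, 3.5]
grip_width: 0.588
finger_force: 30.0
```

Run:
```python
from h import *
from rig import r
s=log(r);A=cur(s); print('grasp pt',A[:3,3]-.019*A[:3,2])
M=Rg(17.5,130); g=A[:3,3]-.019*A[:3,2]
B=A.copy();B[2,3]+=.19; rows(A,B,6)
# travel in steps with yaw at height
spot=np.array([.497,.278,g[2]+.19])
P=[B]
for i in range(1,5):
    k=i/4; p=(g+[0,0,.19])*(1-k)+spot*k
    D=grip(p,R.from_euler('z',-112.1*k,degrees=True).as_matrix()@A[:3,:3]); rows(P[-1],D,5); P.append(D)
```

```text
t 6.33 q [0.263, 1.023, 0.139, 1.27, 0.294, 1.427, 2.115] p [0.5426, -0.3623, 0.016] rot [-0.3362, -0.1416, 0.9297, -0.0505] F [0.0, 1.3, 3.5] w 0.588 ff 30.0
grasp pt [ 0.55424372 -0.35871472  0.03060601]
6 x [0.0202, 0.0, -0.0243, 0.0, 0.0, 0.0] shift 0.0317 deg 0.0
5 x [-0.0005, 0.0335, -0.0003, -0.0626, -0.0001, 0.0752] shift 0.0335 deg 5.6
5 x [0.0112, 0.0299, 0.0094, -0.0626, -0.0001, 0.0752] shift 0.0333 deg 5.6
5 x [0.0203, 0.0196, 0.0169, -0.0626, -0.0001, 0.0752] shift 0.0329 deg 5.6
5 x [0.0246, 0.005, 0.0205, -0.0626, -0.0001, 0.0752] shift 0.0324 deg 5.6
```

>>> {"method": "arm_command", "body": {"moves": "0.0202 0 -0.0243 0 0 0 1;0.0202 0 -0.0243 0 0 0 1;0.0202 0 -0.0243 0 0 0 1;0.0202 0 -0.0243 0 0 0 1;0.0202 0 -0.0243 0 0 0 1;0.0202 0 -0.0243 0 0 0 1;0 0 0 0 0 0 1"}}

```text
time_s: 6.92
eef_pos: [0.5451, -0.3644, 0.2113]
eef_rot: [-0.332, -0.141, 0.931, -0.054]
force: [-0.3, -0.8, -2.1]
grip_width: 0.589
finger_force: 30.0
```

>>> {"method": "arm_command", "body": {"moves": "-0.0005 0.0335 -0.0003 -0.0626 0 0.0752 1;-0.0005 0.0335 -0.0003 -0.0626 0 0.0752 1;-0.0005 0.0335 -0.0003 -0.0626 0 0.0752 1;-0.0005 0.0335 -0.0003 -0.0626 0 0.0752 1;-0.0005 0.0335 -0.0003 -0.0626 0 0.0752 1;0 0 0 0 0 0 1"}}

```text
time_s: 7.42
eef_pos: [0.5287, -0.1921, 0.203]
eef_rot: [-0.339, 0.087, 0.936, 0.034]
force: [0.7, 1.0, -2.9]
grip_width: 0.59
finger_force: 30.0
```

>>> {"method": "arm_command", "body": {"moves": "0.0112 0.0299 0.0094 -0.0626 0 0.0752 1;0.0112 0.0299 0.0094 -0.0626 0 0.0752 1;0.0112 0.0299 0.0094 -0.0626 0 0.0752 1;0.0112 0.0299 0.0094 -0.0626 0 0.0752 1;0.0112 0.0299 0.0094 -0.0626 0 0.0752 1;0 0 0 0 0 0 1"}}

```text
time_s: 7.92
eef_pos: [0.5154, -0.0283, 0.2039]
eef_rot: [-0.322, 0.311, 0.887, 0.115]
force: [0.8, -0.5, -2.1]
grip_width: 0.582
finger_force: 30.0
```

Run:
```python
from h import *
from rig import r
s=log(r);A=cur(s); g=A[:3,3]-.019*A[:3,2]; print('g',g, 'cap dir az', np.degrees(np.arctan2(-A[1,0],-A[0,0])))
spot=np.array([.497,.278,.22])
a0=np.degrees(np.arctan2(A[1,1],A[0,1])); # tool y azimuth; goal -94.6+90
d=(-4.6-a0+180)%360-180; print('yaw left',d)
P=A
for i in (1,2):
    k=i/2; p=g*(1-k)+spot*k
    D=grip(p,Rg(-94.6-d*(1-k),130)); rows(P,D,5); P=D
```

```text
t 7.92 q [0.069, 0.637, 0.172, 1.547, -0.378, 1.623, 1.248] p [0.5154, -0.0283, 0.2039] rot [-0.3219, 0.311, 0.8869, 0.1146] F [0.8, -0.5, -2.1] w 0.582 ff 30.0
g [ 0.52485069 -0.03592241  0.21844683] cap dir az -38.56555236864218
yaw left -55.89234001475914
5 x [0.02, 0.0195, 0.0166, -0.0622, -0.0, 0.0751] shift 0.0325 deg 5.59
5 x [0.0242, 0.0051, 0.0201, -0.0627, -0.0, 0.0747] shift 0.0319 deg 5.59
```

>>> {"method": "arm_command", "body": {"moves": "0.02 0.0195 0.0166 -0.0622 0 0.0751 1;0.02 0.0195 0.0166 -0.0622 0 0.0751 1;0.02 0.0195 0.0166 -0.0622 0 0.0751 1;0.02 0.0195 0.0166 -0.0622 0 0.0751 1;0.02 0.0195 0.0166 -0.0622 0 0.0751 1;0 0 0 0 0 0 1"}}

```text
time_s: 8.42
eef_pos: [0.5044, 0.1325, 0.2046]
eef_rot: [-0.286, 0.515, 0.786, 0.187]
force: [-1.2, 0.4, -2.5]
grip_width: 0.59
finger_force: 30.0
```

>>> {"method": "arm_command", "body": {"moves": "0.0242 0.0051 0.0201 -0.0627 0 0.0747 1;0.0242 0.0051 0.0201 -0.0627 0 0.0747 1;0.0242 0.0051 0.0201 -0.0627 0 0.0747 1;0.0242 0.0051 0.0201 -0.0627 0 0.0747 1;0.0242 0.0051 0.0201 -0.0627 0 0.0747 1;0 0 0 0 0 0 1"}}

```text
time_s: 8.92
eef_pos: [0.4943, 0.2909, 0.2048]
eef_rot: [-0.233, 0.688, 0.64, 0.249]
force: [-0.5, 0.7, -2.4]
grip_width: 0.587
finger_force: 30.0
```

Run:
```python
from h import *
from rig import r
s=log(r);A=cur(s); g=A[:3,3]-.019*A[:3,2]; print('g',g)
# simulate tilt with model from the present joints
import numpy as np
v=fit(); q=s['q']; spot=np.array([.497,.278,.22])
for lean in (130,110,90,75,60,50,40):
    D=grip(spot,Rg(-94.6,lean)); q,e,a=ik(v,D[:3,3],D[:3,:3],q); print(lean,round(e,4),round(a,3),q.round(2))
M=grip(spot,Rg(-94.6,85)); N=grip(spot,Rg(-94.6,40)); rows(A,M,8); rows(M,N,8)
```

```text
t 8.92 q [-0.301, 0.311, 0.079, 2.075, -1.029, 0.828, 0.455] p [0.4943, 0.2909, 0.2048] rot [-0.2327, 0.6885, 0.6401, 0.2493] F [-0.5, 0.7, -2.4] w 0.587 ff 30.0
g [0.49341694 0.27877386 0.21940247]
fit rms mm 0.08261577636395413
130 0.0 0.0 [-0.3   0.31  0.08  2.07 -1.03  0.83  0.45]
110 0.0 0.0 [-0.59  0.28  0.22  1.97 -0.53  0.81 -0.11]
90 0.0 0.0 [-0.84  0.35  0.34  1.84 -0.14  0.98 -0.52]
75 0.0 0.0 [-0.97  0.45  0.4   1.73  0.04  1.16 -0.69]
60 0.0 0.0 [-1.06  0.58  0.44  1.62  0.15  1.35 -0.79]
50 0.0 0.0 [-1.1   0.67  0.46  1.56  0.22  1.47 -0.82]
40 0.0 0.0 [-1.14  0.76  0.48  1.5   0.27  1.59 -0.83]
8 x [-0.0019, 0.0005, -0.0002, -0.0005, -0.0979, 0.0009] shift 0.002 deg 5.61
8 x [-0.0019, -0.0, -0.0001, 0.0, -0.0982, 0.0] shift 0.0019 deg 5.63
```

>>> {"method": "arm_command", "body": {"moves": "-0.0019 0.0005 0 0 -0.0979 0 1;-0.0019 0.0005 0 0 -0.0979 0 1;-0.0019 0.0005 0 0 -0.0979 0 1;-0.0019 0.0005 0 0 -0.0979 0 1;-0.0019 0.0005 0 0 -0.0979 0 1;-0.0019 0.0005 0 0 -0.0979 0 1;-0.0019 0.0005 0 0 -0.0979 0 1;-0.0019 0.0005 0 0 -0.0979 0 1"}}

```text
time_s: 9.58
eef_pos: [0.5024, 0.2698, 0.2002]
eef_rot: [0.033, 0.734, 0.678, -0.034]
force: [-0.8, 0.2, -3.1]
grip_width: 0.587
finger_force: 30.0
```

>>> {"method": "arm_command", "body": {"moves": "-0.0019 0 0 0 -0.0982 0 1;-0.0019 0 0 0 -0.0982 0 1;-0.0019 0 0 0 -0.0982 0 1;-0.0019 0 0 0 -0.0982 0 1;-0.0019 0 0 0 -0.0982 0 1;-0.0019 0 0 0 -0.0982 0 1;-0.0019 0 0 0 -0.0982 0 1;-0.0019 0 0 0 -0.0982 0 1"}}

```text
time_s: 10.25
eef_pos: [0.5012, 0.2578, 0.2059]
eef_rot: [0.289, 0.665, 0.614, -0.312]
force: [0.5, -0.3, -3.6]
grip_width: 0.586
finger_force: 30.0
```

>>> {"method": "arm_command", "body": {"moves": "0 0 0 0 0 0 1;0 0 0 0 0 0 1"}}

```text
time_s: 10.42
eef_pos: [0.5004, 0.2579, 0.2041]
eef_rot: [0.287, 0.665, 0.615, -0.312]
force: [0.7, -0.1, -2.7]
grip_width: 0.583
finger_force: 30.0
```

Run:
```python
from h import *
from rig import r,viewer
s=log(r);A=cur(s); g=A[:3,3]-.019*A[:3,2]; print('g',g)
c={n:viewer.capture(n) for n in('scene','top')}; pickle.dump(c,open('c1.pkl','wb'))
a=c['scene']['frame'][230:470,260:580]; b=c['top']['frame'][150:390,60:380]
cv2.imwrite('pics/c1.png',np.hstack([a,b])[:,:,::-1])
for n in c:
    P=cloud(c[n]); q=P[(P[...,2]>.02)&(P[...,2]<.33)&(abs(P[...,0]-.497)<.06)&(abs(P[...,1]-.24)<.08)]
    print(n,len(q),np.percentile(q,[1,50,99],axis=0).round(3).tolist())
```

```text
t 10.42 q [-1.09, 0.758, 0.42, 1.496, 0.308, 1.586, -0.857] p [0.5004, 0.2579, 0.2041] rot [0.2872, 0.6649, 0.6151, -0.3116] F [0.7, -0.1, -2.7] w 0.583 ff 30.0
g [0.5016097  0.27246694 0.21629824]
scene 1325 [[0.454, 0.242, 0.168], [0.513, 0.278, 0.253], [0.553, 0.32, 0.298]]
top 3269 [[0.45, 0.239, 0.151], [0.501, 0.272, 0.252], [0.554, 0.319, 0.299]]
```

View pics/c1.png

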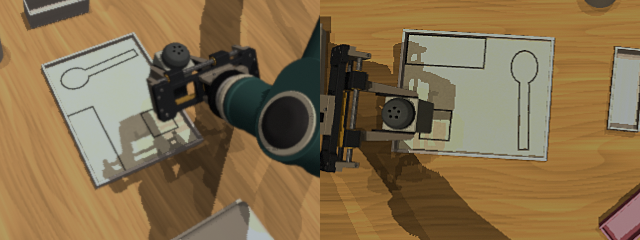

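The shaker is upright in the gripper with its cap up: the cap is at (175,55) in the left half and (398,113) in the right half. I'll refine its position and lower it.

Run:
```python
from h import *
from rig import r
A=cur(r.get_state()); L=np.loadtxt('log.txt')
c=pickle.load(open('c1.pkl','rb'))
for n in c:
    P=cloud(c[n]); I=(P[...,2]>.2)&(P[...,2]<.33)&(abs(P[...,0]-.5)<.05)&(abs(P[...,1]-.268)<.05)
    Q=P[I]; top=np.percentile(Q[:,2],99); print(n,'top z',top)
    dark=c[n]['frame'].max(2)<75
    k=(I&dark&(P[...,2]>.235)).astype('u1'); k=cv2.morphologyEx(k,cv2.MORPH_OPEN,np.ones((3,3)))
    nn,l,st,ce=cv2.connectedComponentsWithStats(k)
    for i in range(1,nn):
        if st[i,4]>60:
            q=P[l==i]; print(st[i],q.min(0).round(3),q.max(0).round(3)); 
            # sphere-ish apex: points within 4mm of top
            t=q[q[:,2]>np.percentile(q[:,2],97)-.004]; print('  apex',t.mean(0).round(4),len(t))
# predicted from the pick
pk=[l for l in L if l[9]<.02][-1]; Ap=T(pk[7:10],R.from_quat(np.r_[pk[11:14],pk[10]]).as_matrix())
y=Ap[:3,1]; yaw=np.arctan2(-y[0],y[1]); S=T([.5449,-.3597,.0273],Rz(yaw)); u=Ap[:3,3]-.019*Ap[:3,2]-S[:3,3]
S[:3,3]+= S[:3,1]*(S[:3,1]@u)   # centred by the pads
rel=np.linalg.inv(Ap)@S; np.save('rel.npy',rel)
N=A@rel; print('yaw pick',np.degrees(yaw),'centre now',N[:3,3],'axis',N[:3,0],'side az',np.degrees(np.arctan2(N[1,1],N[0,1])))
# goal: x up, y at -4.6
a=np.radians(-4.6); X=np.array([0,0,1.]);Y=np.array([np.cos(a),np.sin(a),0]); 
G=T([.497,.2778,.004+.060+.004],np.c_[X,Y,np.cross(X,Y)])@np.linalg.inv(rel)
H=G.copy();H[2,3]=A[2,3]-.01
rows(A,H,2); rows(A,G,5)
```

```text
scene top z 0.29377443559054706
[421 273  29  29 617] [0.483 0.246 0.236] [0.55  0.317 0.298]
  apex [0.5427 0.3112 0.2923] 30
top top z 0.29698947967371536
[ 94 230  18  12 156] [0.536 0.305 0.257] [0.55  0.318 0.3  ]
  apex [0.5429 0.3141 0.2972] 45
[115 242  22   5  74] [0.53  0.275 0.235] [0.536 0.309 0.256]
  apex [0.5337 0.2961 0.2526] 13
[121 247  35  33 862] [0.477 0.243 0.236] [0.529 0.293 0.272]
  apex [0.5015 0.2682 0.267 ] 289
[ 93 280  14  17 169] [0.451 0.31  0.262] [0.475 0.318 0.297]
  apex [0.4652 0.3152 0.2936] 50
yaw pick 17.29132682926242 centre now [0.50236902 0.26782238 0.20983001] axis [-0.00218286 -0.00464689  0.99998682] side az -4.765754958261912
2 x [0.0069, -0.0031, -0.0004, -0.0005, -0.0024, -0.0016] shift 0.0075 deg 0.17
5 x [0.023, -0.0013, 0.0167, -0.0002, -0.001, -0.0006] shift 0.0284 deg 0.07
```

>>> {"method": "arm_command", "body": {"moves": "0.023 -0.0013 0.0167 -0.0002 -0.001 -0.0006 1;0.023 -0.0013 0.0167 -0.0002 -0.001 -0.0006 1;0.023 -0.0013 0.0167 -0.0002 -0.001 -0.0006 1;0.023 -0.0013 0.0167 -0.0002 -0.001 -0.0006 1;0.023 -0.0013 0.0167 -0.0002 -0.001 -0.0006 1;0 0 0 0 0 0 1;0 0 0 0 0 0 1"}}

```text
time_s: 11.1
eef_pos: [0.4957, 0.2668, 0.0653]
eef_rot: [0.288, 0.665, 0.614, -0.312]
force: [0.2, -0.2, -3.0]
grip_width: 0.585
finger_force: 30.0
```

Run:
```python
from h import *
from rig import r
A=cur(log(r)); rel=np.load('rel.npy'); N=A@rel; print('centre now',N[:3,3],'axis',N[:3,0],'side az',np.degrees(np.arctan2(N[1,1],N[0,1])))
a=np.radians(-4.6); X=np.array([0,0,1.]);Y=np.array([np.cos(a),np.sin(a),0]); 
G=T([.497,.2778,.0635],np.c_[X,Y,np.cross(X,Y)])@np.linalg.inv(rel); rows(A,G,2)
```

```text
t 11.1 q [-1.076, 0.944, 0.379, 1.506, 0.255, 1.42, -0.946] p [0.4957, 0.2668, 0.0653] rot [0.2882, 0.665, 0.6142, -0.3122] F [0.2, -0.2, -3.0] w 0.585 ff 30.0
centre now [0.49663586 0.27804435 0.06821995] axis [2.12305242e-04 5.37465000e-04 9.99999833e-01] side az -4.631839286851252
2 x [0.0017, 0.0002, 0.0016, -0.0003, 0.0003, -0.0001] shift 0.0024 deg 0.02
```

>>> {"method": "arm_command", "body": {"moves": "0.0017 0.0002 0.0016 0 0.0003 0 1;0.0017 0.0002 0.0016 0 0.0003 0 1;0 0 0 0 0 0 1;0 0 0 0 0 0 1"}}

```text
time_s: 11.43
eef_pos: [0.4958, 0.2674, 0.0608]
eef_rot: [0.288, 0.665, 0.615, -0.312]
force: [-0.2, 0.5, -3.0]
grip_width: 0.583
finger_force: 30.0
```

>>> {"method": "arm_command", "body": {"moves": "0 0 0 0 0 0 0.3;0 0 0 0 0 0 0;0 0 0 0 0 0 0;0 0 0 0 0 0 0;0 0 0 0 0 0 0;0 0 0 0 0 0 0", "grip_force": 5}}

```text
time_s: 11.93
eef_pos: [0.4955, 0.2673, 0.0601]
eef_rot: [0.289, 0.664, 0.615, -0.312]
force: [-0.0, 0.3, -0.1]
grip_width: 0.99
finger_force: 0.0
```

>>> {"method": "arm_command", "body": {"moves": "0 0 -0.015 0 0 0 0;0 0 -0.035 0 0 0 0;0 0 -0.04 0 0 0 0;0 0 -0.04 0 0 0 0;0 0 0 0 0 0 0"}}

```text
time_s: 12.35
eef_pos: [0.5043, 0.3747, 0.1469]
eef_rot: [0.288, 0.665, 0.618, -0.306]
force: [-0.3, 0.2, -0.6]
grip_width: 1.002
finger_force: 0.0
```

Run:
```python
from h import *
from rig import r,viewer
s=log(r);A=cur(s)
c={n:viewer.capture(n) for n in('scene','top','wrist')}; pickle.dump(c,open('c2.pkl','wb'))
for n in c:
    P=cloud(c[n]); I=(P[...,2]>.03)&(P[...,2]<.2)&(abs(P[...,0]-.497)<.045)&(abs(P[...,1]-.278)<.045)
    q=P[I]; 
    if len(q)<20: print(n,len(q)); continue
    zt=np.percentile(q[:,2],99); t=q[q[:,2]>zt-.004]; print(n,len(q),'top',zt.round(4),'apex',t.mean(0).round(4),'ext',q.min(0).round(3),q.max(0).round(3))
    b=q[(q[:,2]>.085)&(q[:,2]<.1)]; print('  body',cv2.minAreaRect((b[:,:2]*1000).astype('f4')) if len(b)>5 else 0)
cv2.imwrite('pics/c2.png',np.hstack([c['scene']['frame'][230:470,260:580],c['top']['frame'][150:390,60:380]])[:,:,::-1])
# spoon in top view, refined
P=cloud(c['top'])
q=P[(P[...,2]>.007)&(P[...,2]<.03)&(P[...,0]>.40)&(P[...,0]<.61)&(abs(P[...,1]+.245)<.05)]
print('spoon', cv2.minAreaRect((q[:,:2]*1000).astype('f4')),q.min(0),q.max(0))
```

```text
t 12.35 q [-1.12, 0.953, 0.374, 1.236, 0.226, 1.682, -0.914] p [0.5043, 0.3747, 0.1469] rot [0.2879, 0.6646, 0.6176, -0.3064] F [-0.3, 0.2, -0.6] w 1.002 ff 0.0
scene 1153 top 0.1244 apex [0.4982 0.2786 0.1224] ext [0.47  0.249 0.03 ] [0.528 0.306 0.127]
  body ((499.1845703125, 278.97845458984375), (54.47877883911133, 53.896568298339844), 84.56280517578125)
top 1130 top 0.1258 apex [0.4968 0.2776 0.1236] ext [0.468 0.249 0.03 ] [0.525 0.307 0.127]
  body ((496.51812744140625, 278.0917663574219), (55.01066970825195, 54.03853225708008), 85.22344970703125)
wrist 9468 top 0.1223 apex [0.4972 0.2867 0.1207] ext [0.469 0.261 0.03 ] [0.526 0.31  0.123]
  body ((497.2909851074219, 286.1545104980469), (45.19404983520508, 53.783447265625), 84.96537017822266)
spoon ((507.91583251953125, -245.0438232421875), (48.891658782958984, 183.6134796142578), 89.87397003173828) [ 0.41613811 -0.26963245  0.00700379] [ 0.59971903 -0.22040065  0.01868204]
```

View pics/c2.png

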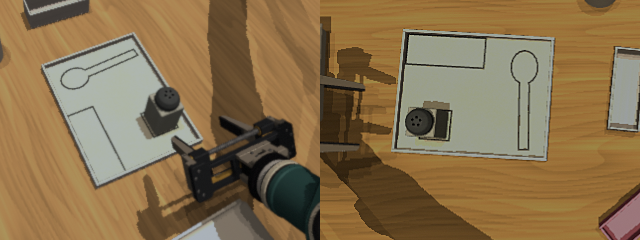

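The shaker stands upright in the square, with the cap at (418,121) in the right half. Measured pose: (496.5, 278) mm at 85.2°. Next is the spoon.

Run:
```python
from h import *
from rig import r
s=r.get_state();A=cur(s);v=fit();q=s['q']
W=[(A,0),(T([.49,.27,.26],Rg(-112,65)),6),(T([.50,.06,.25],Rg(-150,90)),7),(T([.505,-.10,.23],Rg(-170,90)),5),(T([.50,-.235,.20],Rg(-187,90)),5)]
for (a,_),(b,n) in zip(W,W[1:]):
    rows(a,b,n); qn,e,an=ik(v,b[:3,3],b[:3,:3],q); print('   ',round(e,4),round(an,3),qn.round(2),'max/row',abs(qn-q).max().round(2)/n); q=qn
```

```text
fit rms mm 0.07745469982481558
6 x [-0.0252, 0.0016, -0.0047, 0.0313, 0.0732, 0.0407] shift 0.0257 deg 5.13
    0.0 0.0 [-0.99  0.51  0.44  1.55  0.04  1.48 -0.96] max/row 0.07333333333333333
7 x [-0.0221, 0.02, 0.0076, 0.0207, 0.06, 0.0932] shift 0.0307 deg 6.46
    0.0 0.0 [-0.75  0.19  0.65  1.95 -0.13  1.04 -1.09] max/row 0.06285714285714286
5 x [-0.0111, 0.0302, 0.004, 0.0, -0.0, 0.0698] shift 0.0324 deg 4.0
    0.0 0.0 [-0.52  0.26  0.78  1.95 -0.21  1.01 -1.05] max/row 0.046
5 x [-0.0025, 0.027, 0.006, 0.0, -0.0, 0.0593] shift 0.0278 deg 3.4
    0.0 0.0 [-0.27  0.39  0.82  1.9  -0.34  0.99 -0.99] max/row 0.05
```

>>> {"method": "arm_command", "body": {"moves": "-0.0252 0.0016 -0.0047 0.0313 0.0732 0.0407 0;-0.0252 0.0016 -0.0047 0.0313 0.0732 0.0407 0;-0.0252 0.0016 -0.0047 0.0313 0.0732 0.0407 0;-0.0252 0.0016 -0.0047 0.0313 0.0732 0.0407 0;-0.0252 0.0016 -0.0047 0.0313 0.0732 0.0407 0;-0.0252 0.0016 -0.0047 0.0313 0.0732 0.0407 0"}}

```text
time_s: 13.0
eef_pos: [0.49, 0.2678, 0.2603]
eef_rot: [0.12, 0.811, 0.544, -0.179]
force: [0.6, -0.2, 0.7]
grip_width: 0.997
finger_force: 0.0
```

>>> {"method": "arm_command", "body": {"moves": "-0.0221 0.02 0.0076 0.0207 0.06 0.0932 0;-0.0221 0.02 0.0076 0.0207 0.06 0.0932 0;-0.0221 0.02 0.0076 0.0207 0.06 0.0932 0;-0.0221 0.02 0.0076 0.0207 0.06 0.0932 0;-0.0221 0.02 0.0076 0.0207 0.06 0.0932 0;-0.0221 0.02 0.0076 0.0207 0.06 0.0932 0;-0.0221 0.02 0.0076 0.0207 0.06 0.0932 0;0 0 0 0 0 0 0"}}

```text
time_s: 13.67
eef_pos: [0.4958, 0.05, 0.2485]
eef_rot: [-0.001, 0.968, 0.25, -0.002]
force: [-0.4, -0.6, -0.3]
grip_width: 0.998
finger_force: 0.0
```

Run:
```python
from h import *
from rig import r
s=log(r);A=cur(s)
B=T([.505,-.09,.23],Rg(-170,90));C=T([.50,-.235,.20],Rg(-187,90)); rows(A,B,5);rows(B,C,5)
```

```text
t 13.67 q [-0.712, 0.182, 0.621, 1.959, -0.123, 1.042, -1.101] p [0.4958, 0.05, 0.2485] rot [-0.0009, 0.9682, 0.25, -0.0019] F [-0.4, -0.6, -0.3] w 0.998 ff 0.0
5 x [-0.0085, 0.0269, 0.0037, -0.0004, 0.0007, 0.0662] shift 0.0284 deg 3.79
5 x [-0.0026, 0.029, 0.006, 0.0, -0.0, 0.0593] shift 0.0297 deg 3.4
```

>>> {"method": "arm_command", "body": {"moves": "-0.0085 0.0269 0.0037 0 0.0007 0.0662 0;-0.0085 0.0269 0.0037 0 0.0007 0.0662 0;-0.0085 0.0269 0.0037 0 0.0007 0.0662 0;-0.0085 0.0269 0.0037 0 0.0007 0.0662 0;-0.0085 0.0269 0.0037 0 0.0007 0.0662 0"}}

```text
time_s: 14.08
eef_pos: [0.5106, -0.0816, 0.2302]
eef_rot: [-0.001, 0.996, 0.094, 0.0]
force: [-0.4, -0.5, 0.8]
grip_width: 1.001
finger_force: 0.0
```

>>> {"method": "arm_command", "body": {"moves": "-0.0026 0.029 0.006 0 0 0.0593 0;-0.0026 0.029 0.006 0 0 0.0593 0;-0.0026 0.029 0.006 0 0 0.0593 0;-0.0026 0.029 0.006 0 0 0.0593 0;-0.0026 0.029 0.006 0 0 0.0593 0;0 0 0 0 0 0 0;0 0 0 0 0 0 0"}}

```text
time_s: 14.67
eef_pos: [0.5077, -0.2265, 0.1999]
eef_rot: [-0.001, 0.999, -0.054, -0.0]
force: [0.7, 0.9, -0.5]
grip_width: 1.003
finger_force: 0.0
```

Run:
```python
from h import *
from rig import r,viewer
s=log(r);A=cur(s)
w=viewer.capture('wrist'); pickle.dump(w,open('w3.pkl','wb'))
c=pickle.load(open('c2.pkl','rb')); c0=pickle.load(open('c0.pkl','rb'))
for n,C in(('wrist',w),('top',c['top']),('top0',c0['top']),('scene',c['scene'])):
    P=cloud(C); q=P[(P[...,2]>.0065)&(P[...,2]<.03)&(P[...,0]>.40)&(P[...,0]<.605)&(abs(P[...,1]+.242)<.04)]
    x0=q[:,0].min(); h=q[(q[:,0]>x0+.01)&(q[:,0]<x0+.105)]
    # midline by bins (centre of the lateral extremes)
    xs=np.arange(x0+.01,x0+.1,.006); mid=[]
    for x in xs:
        b=h[(h[:,0]>=x)&(h[:,0]<x+.006)]
        if len(b)>1: mid.append((x+.003,(b[:,1].min()+b[:,1].max())/2))
    mid=np.array(mid); p=np.polyfit(mid[:,0],mid[:,1],1)
    bw=q[q[:,0]>q[:,0].max()-.045]; (bc,br)=cv2.minEnclosingCircle((bw[:,:2]*1000).astype('f4'))
    a=np.arctan(p[0]); e=np.array([x0,np.polyval(p,x0)])
    print(n,len(q),'yaw',np.degrees(a).round(2),'end mm',(e*1e3).round(1),'xmax',q[:,0].max().round(4),'bowl',np.round(bc,1),round(br,1),'zhandle',np.percentile(h[:,2],[50,90]).round(4),'bowl-line off',bc[1]-1e3*np.polyval(p,bc[0]/1e3))
cv2.imwrite('pics/w3.png',w['frame'][:,:,::-1])
```

```text
t 14.67 q [-0.274, 0.4, 0.808, 1.89, -0.343, 0.998, -0.995] p [0.5077, -0.2265, 0.1999] rot [-0.0011, 0.9985, -0.0542, -0.0004] F [0.7, 0.9, -0.5] w 1.003 ff 0.0
wrist 2984 yaw -6.89 end mm [ 416.9 -226.7] xmax 0.6 bowl [ 575.2 -245.6] 25.7 zhandle [0.0116 0.0127] bowl-line off 0.215188431219957
top 710 yaw -6.63 end mm [ 416.1 -226.8] xmax 0.5997 bowl [ 574.4 -245.4] 25.5 zhandle [0.0122 0.0146] bowl-line off -0.12883419145893527
top0 727 yaw -6.91 end mm [ 416.1 -226.3] xmax 0.5999 bowl [ 574.2 -245.5] 25.8 zhandle [0.0121 0.015 ] bowl-line off -0.06227426850716711
scene 327 yaw -7.24 end mm [ 416.5 -227.9] xmax 0.5991 bowl [ 575.9 -248.4] 26.2 zhandle [0.0114 0.014 ] bowl-line off -0.236892412534786
```

View pics/w3.png

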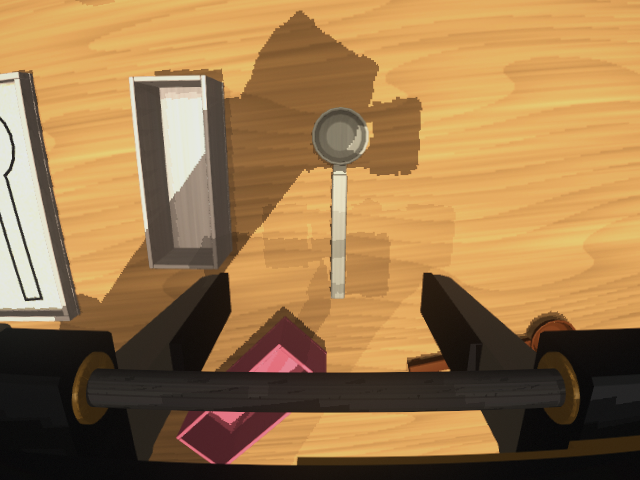

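The bare spoon shows its bowl at (340,137) and its handle end at (338,297), clear of the tin and the wooden spoon. The views agree, so I'll take the spoon at (514.2, -238.4) mm with yaw -6.9°.

Run:
```python
from h import *
from rig import r
from scipy.optimize import least_squares
s=log(r);A=cur(s)
B=T([.5142,-.2384,.05],Rg(-186.9,90));C=T([.5142,-.2384,.0035],Rg(-186.9,90)); rows(A,B,5);rows(B,C,3)
c0=pickle.load(open('c0.pkl','rb'))
for n,C,f in(('w1',pickle.load(open('w1.pkl','rb')),2),('top',c0['top'],4),('scene',c0['scene'],4)):
    g=cv2.cvtColor(C['frame'],cv2.COLOR_RGB2GRAY); G=cv2.resize(g,None,fx=f,fy=f,interpolation=cv2.INTER_CUBIC)
    m=(G<cv2.morphologyEx(G,cv2.MORPH_CLOSE,np.ones((33,33)))*.8).astype('u1'); k,l,st,ce=cv2.connectedComponentsWithStats(m)
    for i in range(1,k):
        if st[i,4]<1000: continue
        vv,uu=np.where(l==i); W=plane(C,np.c_[(uu+.5)/f-.5,(vv+.5)/f-.5],.004)[:,:2]*1000
        lo,hi=W.min(0),W.max(0)
        if not(abs(lo[0]-442)<8 and abs(hi[0]-646)<8 and hi[1]-lo[1]<70): continue
        b=W[W[:,0]>597]; cs=least_squares(lambda p:np.hypot(b[:,0]-p[0],b[:,1]-p[1])-p[2],[615,98,28],loss='soft_l1').x
        h=W[(W[:,0]>452)&(W[:,0]<570)]; xs=np.arange(452,570,6); mid=[]
        for x in xs:
            q=h[(h[:,0]>=x)&(h[:,0]<x+6)]; 
            if len(q)>3: mid.append((x+3,(q[:,1].min()+q[:,1].max())/2))
        mid=np.array(mid);p=np.polyfit(mid[:,0],mid[:,1],1)
        print(n,'circle',cs.round(1),'yaw',np.degrees(np.arctan(p[0])).round(2),'end',lo[0].round(1),np.polyval(p,lo[0]).round(1),'line at circle',np.polyval(p,cs[0]).round(1))
```

```text
t 14.72 q [-0.276, 0.399, 0.806, 1.889, -0.343, 0.998, -0.995] p [0.5088, -0.2248, 0.2002] rot [-0.0015, 0.9986, -0.0525, 0.0001] F [0.2, 0.4, -0.5] w 1.001 ff 0.0
5 x [0.0014, 0.0026, 0.03, -0.0006, 0.0, 0.0031] shift 0.0302 deg 0.18
3 x [0.0, -0.0, 0.0155, -0.0, 0.0, 0.0] shift 0.0155 deg 0.0
w1 circle [614.7  99.4  27.5] yaw -0.9 end 442.3 102.2 line at circle 99.5
top circle [615.2  98.4  27.6] yaw -1.17 end 441.9 101.4 line at circle 97.9
scene circle [615.   96.8  27.7] yaw -0.77 end 441.7 99.1 line at circle 96.8
```

Run:
```python
from h import *
C=pickle.load(open('w1.pkl','rb')); f=4
g=cv2.cvtColor(C['frame'],cv2.COLOR_RGB2GRAY); G=cv2.resize(g,None,fx=f,fy=f,interpolation=cv2.INTER_CUBIC)
m=(G<cv2.morphologyEx(G,cv2.MORPH_CLOSE,np.ones((33,33)))*.8).astype('u1'); k,l,st,ce=cv2.connectedComponentsWithStats(m)
for i in range(1,k):
    if st[i,4]<1000: continue
    vv,uu=np.where(l==i); W=plane(C,np.c_[(uu+.5)/f-.5,(vv+.5)/f-.5],.004)[:,:2]*1000
    lo,hi=W.min(0),W.max(0)
    if not(abs(lo[0]-442)<8 and abs(hi[0]-646)<8 and hi[1]-lo[1]<70): continue
    for x in list(range(442,452,2))+list(range(555,648,4)):
        q=W[(W[:,0]>=x-.5)&(W[:,0]<x+.5)]
        if len(q): print(x,q[:,1].min().round(1),q[:,1].max().round(1),len(q))
    b=W[W[:,0]>585]; e=cv2.fitEllipse(b.astype('f4')); print(e)
# same for spoon: neck
P=cloud(pickle.load(open('w3.pkl','rb')))
q=P[(P[...,2]>.0065)&(P[...,2]<.03)&(P[...,0]>.40)&(P[...,0]<.605)&(abs(P[...,1]+.242)<.04)]*1000
for x in range(530,602,5):
    b=q[abs(q[:,0]-x)<1]; print(x,b[:,1].min().round(1),b[:,1].max().round(1),np.median(b[:,2]).round(1))
```

```text
442 97.2 112.7 11
444 90.3 113.9 396
446 90.2 114.1 397
448 90.2 114.2 138
450 89.9 113.9 129
555 88.5 112.0 101
559 88.3 112.0 104
563 88.4 111.7 101
567 88.4 112.2 101
571 88.0 111.7 94
575 88.6 111.9 100
579 85.8 113.7 175
583 80.8 118.6 180
587 77.9 121.3 123
591 75.2 123.4 121
595 73.8 125.4 103
599 72.3 126.6 111
603 71.2 128.0 111
607 71.1 128.5 104
611 71.2 127.5 89
615 70.7 128.0 105
619 71.7 127.2 106
623 73.0 125.9 95
627 73.8 124.7 112
631 75.8 122.8 120
635 78.7 119.9 125
639 81.8 116.5 164
643 87.6 110.7 266
((610.4345092773438, 99.4798583984375), (53.75904083251953, 66.85100555419922), 89.17887878417969)
530 -246.6 -233.5 11.6
535 -247.1 -234.0 11.7
540 -247.7 -234.5 10.7
545 -248.2 -235.9 9.6
550 -253.1 -236.5 11.6
555 -260.8 -230.7 10.3
560 -265.8 -225.8 11.5
565 -269.1 -222.6 11.4
570 -270.3 -220.6 11.4
575 -270.7 -220.2 11.6
580 -270.3 -220.7 11.1
585 -268.8 -222.3 11.6
590 -265.8 -225.5 11.5
595 -261.6 -229.6 10.7
600 -251.5 -240.9 12.9
```

>>> {"method": "arm_command", "body": {"moves": "0.0014 0.0026 0.03 0 0 0.0031 0;0.0014 0.0026 0.03 0 0 0.0031 0;0.0014 0.0026 0.03 0 0 0.0031 0;0.0014 0.0026 0.03 0 0 0.0031 0;0.0014 0.0026 0.03 0 0 0.0031 0;0 0 0 0 0 0 0;0 0 0 0 0 0 0"}}

```text
time_s: 15.3
eef_pos: [0.5154, -0.2365, 0.0505]
eef_rot: [-0.002, 0.998, -0.059, -0.0]
force: [-0.2, -0.2, -0.3]
grip_width: 0.998
finger_force: 0.0
```

Run:
```python
from h import *
from rig import r
s=log(r);A=cur(s); rows(A,T([.5142,-.2384,.0035],Rg(-186.9,90)),3)
```

```text
t 15.3 q [-0.121, 0.631, 0.65, 1.951, -0.558, 0.747, -0.828] p [0.5154, -0.2365, 0.0505] rot [-0.0018, 0.9983, -0.0587, -0.0002] F [-0.2, -0.2, -0.3] w 0.998 ff 0.0
3 x [-0.0003, 0.0007, 0.0157, -0.0012, 0.0002, 0.001] shift 0.0157 deg 0.09
```

>>> {"method": "arm_command", "body": {"moves": "-0.0003 0.0007 0.0157 -0.001 0 0.001 0;-0.0003 0.0007 0.0157 -0.001 0 0.001 0;-0.0003 0.0007 0.0157 -0.001 0 0.001 0;0 0 0 0 0 0 0.5;0 0 0 0 0 0 1;0 0 0 0 0 0 1;0 0 0 0 0 0 1;0 0 0 0 0 0 1", "grip_force": 25}}

```text
time_s: 15.97
eef_pos: [0.5164, -0.2401, 0.0057]
eef_rot: [0.001, 0.998, -0.061, 0.003]
force: [0.0, -0.2, 1.0]
grip_width: 0.662
finger_force: 0.0
```

>>> {"method": "arm_command", "body": {"moves": "0 0 0 0 0 0 1;0 0 0 0 0 0 1;0 0 0 0 0 0 1;0 0 0 0 0 0 1;0 0 0 0 0 0 1"}}

```text
time_s: 16.38
eef_pos: [0.5154, -0.24, 0.0043]
eef_rot: [0.0, 0.998, -0.061, 0.001]
force: [0.2, 0.2, -0.6]
grip_width: 0.3
finger_force: 0.0
```

Run:
```python
from h import *
from rig import r
s=log(r);A=cur(s)
B=A.copy();B[2,3]=.105; rows(A,B,3)
S=T([.5142,-.2384,0],Rz(np.radians(-6.9))); y=A[:3,1]; u=A[:3,3]-S[:3,3]; S[:3,3]+=S[:3,1]*(S[:3,1]@u)
S[:3,:3]=Rz(np.arctan2(y[0],-y[1])); print('spoon',S[:2,3],np.degrees(np.arctan2(y[0],-y[1])))
rel=np.linalg.inv(A)@S; np.save('rels.npy',rel)
G=T([.5494,.1000,.1],Rz(np.radians(-.95)))@np.linalg.inv(rel); print('goal',G[:3,3])
M=G.copy(); rows(B,G,12)
```

```text
t 16.38 q [-0.072, 0.701, 0.591, 1.959, -0.622, 0.665, -0.779] p [0.5154, -0.24, 0.0043] rot [0.0004, 0.9981, -0.061, 0.0014] F [0.2, 0.2, -0.6] w 0.3 ff 0.0
3 x [0.0001, 0.0, -0.0336, 0.0, 0.0, -0.0] shift 0.0336 deg 0.0
spoon [ 0.51402324 -0.23986069] -6.993698846168731
goal [0.55082201 0.09997875 0.1043105 ]
12 x [0.0009, -0.0285, 0.0, 0.0, 0.0, -0.0088] shift 0.0285 deg 0.5
```

>>> {"method": "arm_command", "body": {"moves": "0 0 0 0 0 0 1;0 0 0 0 0 0 1;0 0 0 0 0 0 1;0 0 0 0 0 0 1;0 0 0 0 0 0 1"}}

```text
time_s: 16.8
eef_pos: [0.5154, -0.24, 0.0043]
eef_rot: [0.0, 0.998, -0.061, 0.001]
force: [0.0, -0.8, -0.7]
grip_width: 0.149
finger_force: 25.0
```

>>> {"method": "arm_command", "body": {"moves": "0 0 -0.0336 0 0 0 1;0 0 -0.0336 0 0 0 1;0 0 -0.0336 0 0 0 1;0 0 0 0 0 0 1"}}

```text
time_s: 17.13
eef_pos: [0.5184, -0.2421, 0.1107]
eef_rot: [0.002, 0.998, -0.061, 0.006]
force: [1.2, -0.5, 0.0]
grip_width: 0.151
finger_force: 25.0
```

Run:
```python
from h import *
from rig import r,viewer
s=log(r);A=cur(s)
rel=np.load('rels.npy'); N=A@rel; print(N[:3,3])
G=T([.5494,.1000,.095],Rz(np.radians(-.95)))@np.linalg.inv(rel); rows(A,G,12)
# is the spoon level? top view cloud
C=viewer.capture('scene'); P=cloud(C); q=P[(P[...,2]>.06)&(P[...,2]<.16)&(abs(P[...,1]+.243)<.035)]
for x in np.arange(.42,.62,.02):
    b=q[abs(q[:,0]-x)<.006]
    if len(b): print(x.round(2),len(b),np.percentile(b[:,2],[10,50,90]).round(3))
```

```text
t 17.13 q [-0.175, 0.545, 0.727, 1.927, -0.484, 0.838, -0.884] p [0.5184, -0.2421, 0.1107] rot [0.0016, 0.9981, -0.0613, 0.0061] F [1.2, -0.5, 0.0] w 0.151 ff 25.0
[ 0.51702408 -0.24191668  0.10635539]
12 x [0.0006, -0.0286, 0.0009, 0.0002, -0.0008, -0.0088] shift 0.0287 deg 0.51
0.42 10 [0.113 0.116 0.118]
0.44 25 [0.11  0.117 0.119]
0.46 21 [0.112 0.117 0.119]
0.48 19 [0.111 0.117 0.12 ]
0.5 18 [0.113 0.118 0.12 ]
0.52 45 [0.119 0.132 0.146]
0.54 24 [0.113 0.117 0.12 ]
0.56 54 [0.111 0.115 0.121]
0.58 62 [0.108 0.112 0.12 ]
0.6 21 [0.115 0.119 0.12 ]
```

Held and level. Moving over the tray.

>>> {"method": "arm_command", "body": {"moves": "0.0006 -0.0286 0.0009 0 -0.0008 -0.0088 1;0.0006 -0.0286 0.0009 0 -0.0008 -0.0088 1;0.0006 -0.0286 0.0009 0 -0.0008 -0.0088 1;0.0006 -0.0286 0.0009 0 -0.0008 -0.0088 1;0.0006 -0.0286 0.0009 0 -0.0008 -0.0088 1;0.0006 -0.0286 0.0009 0 -0.0008 -0.0088 1"}}

```text
time_s: 17.68
eef_pos: [0.5349, -0.0679, 0.0982]
eef_rot: [0.0, 0.999, -0.034, -0.002]
force: [0.3, -0.0, -1.3]
grip_width: 0.147
finger_force: 25.0
```

>>> {"method": "arm_command", "body": {"moves": "0.0006 -0.0286 0.0009 0 -0.0008 -0.0088 1;0.0006 -0.0286 0.0009 0 -0.0008 -0.0088 1;0.0006 -0.0286 0.0009 0 -0.0008 -0.0088 1;0.0006 -0.0286 0.0009 0 -0.0008 -0.0088 1;0.0006 -0.0286 0.0009 0 -0.0008 -0.0088 1;0.0006 -0.0286 0.0009 0 -0.0008 -0.0088 1;0 0 0 0 0 0 1;0 0 0 0 0 0 1"}}

```text
time_s: 18.35
eef_pos: [0.5464, 0.1036, 0.0926]
eef_rot: [0.0, 1.0, -0.006, -0.005]
force: [0.2, -0.0, -0.9]
grip_width: 0.148
finger_force: 25.0
```

Run:
```python
from h import *
from rig import r
s=log(r);A=cur(s)
rel=np.load('rels.npy'); N=A@rel; print(N[:3,3],np.degrees(np.arctan2(N[1,0],N[0,0])))
G=T([.5494,.1000,.014],Rz(np.radians(-.95)))@np.linalg.inv(rel); rows(A,G,4)
```

```text
t 18.35 q [-0.767, 0.548, 0.676, 1.956, -0.468, 0.808, -1.41] p [0.5464, 0.1036, 0.0926] rot [0.0004, 1.0, -0.0062, -0.0046] F [0.2, -0.0, -0.9] w 0.148 ff 25.0
[0.54494233 0.10360314 0.08828572] -0.7083725803478853
4 x [0.0012, 0.0009, 0.0186, 0.0001, 0.003, 0.0011] shift 0.0186 deg 0.18
```

>>> {"method": "arm_command", "body": {"moves": "0.0012 0.0009 0.0186 0 0.003 0.0011 1;0.0012 0.0009 0.0186 0 0.003 0.0011 1;0.0012 0.0009 0.0186 0 0.003 0.0011 1;0.0012 0.0009 0.0186 0 0.003 0.0011 1;0 0 0 0 0 0 1;0 0 0 0 0 0 1"}}

```text
time_s: 18.85
eef_pos: [0.5511, 0.096, 0.0188]
eef_rot: [0.001, 1.0, -0.012, 0.001]
force: [0.6, -0.6, -0.6]
grip_width: 0.147
finger_force: 25.0
```

Run:
```python
from h import *
from rig import r
s=log(r);A=cur(s)
rel=np.load('rels.npy'); N=A@rel; print(N[:3,3],np.degrees(np.arctan2(N[1,0],N[0,0])),N[2,0])
G=T([.5494,.1000,.0045],Rz(np.radians(-.95)))@np.linalg.inv(rel); rows(A,G,2)
```

```text
t 18.85 q [-0.683, 0.661, 0.586, 1.979, -0.574, 0.669, -1.326] p [0.5511, 0.096, 0.0188] rot [0.001, 0.9999, -0.0116, 0.0013] F [0.6, -0.6, -0.6] w 0.147 ff 25.0
[0.54967042 0.09602592 0.01449202] -1.3325723739491375 -0.00022747421427499675
2 x [-0.0002, -0.002, 0.005, 0.0007, 0.0001, -0.0033] shift 0.0054 deg 0.2
```

>>> {"method": "arm_command", "body": {"moves": "-0.0002 -0.002 0.0025 0 0 -0.0033 1;-0.0002 -0.002 0.0025 0 0 -0.0033 1;0 0 0 0 0 0 1;0 0 0 0 0 0 1"}}

```text
time_s: 19.18
eef_pos: [0.5522, 0.1024, 0.0153]
eef_rot: [-0.0, 1.0, -0.007, 0.003]
force: [-0.1, -0.1, 0.1]
grip_width: 0.146
finger_force: 25.0
```

Run:
```python
from h import *
from rig import r
s=log(r);A=cur(s)
rel=np.load('rels.npy'); N=A@rel; print(N[:3,3],np.degrees(np.arctan2(N[1,0],N[0,0])),N[2,0])
G=T([.5494,.1000,.0045],Rz(np.radians(-.95)))@np.linalg.inv(rel); rows(A,G,2)
```

```text
t 19.18 q [-0.687, 0.666, 0.577, 1.977, -0.58, 0.66, -1.322] p [0.5522, 0.1024, 0.0153] rot [-0.0, 1.0, -0.0068, 0.0031] F [-0.1, -0.1, 0.1] w 0.146 ff 25.0
[0.55074599 0.10246559 0.01097444] -0.7780480011082458 0.003282737611830169
2 x [-0.0007, 0.0012, 0.0032, -0.0004, -0.0016, 0.0015] shift 0.0035 deg 0.13
```

>>> {"method": "arm_command", "body": {"moves": "-0.0004 0.0008 0.003 0 -0.001 0 1;-0.0004 0.0008 0.003 0 -0.001 0 1;0 0 0 0 0 0 1;0 0 0 0 0 0 1;0 0 0 0 0 0 1"}}

```text
time_s: 19.6
eef_pos: [0.5511, 0.1003, 0.0087]
eef_rot: [0.0, 1.0, -0.007, 0.002]
force: [0.1, -0.4, -0.7]
grip_width: 0.149
finger_force: 25.0
```

Run:
```python
from h import *
from rig import r,viewer
s=log(r);A=cur(s)
rel=np.load('rels.npy'); N=A@rel; print(N[:3,3],np.degrees(np.arctan2(N[1,0],N[0,0])),N[2,0])
G=T([.5494,.1000,.0045],Rz(np.radians(-.95)))@np.linalg.inv(rel); rows(A,G,2)
C=viewer.capture('scene'); s=log(r)
cv2.imwrite('pics/c3.png',cv2.resize(C['frame'][240:430,280:480],None,fx=3,fy=3)[:,:,::-1])
```

```text
t 19.6 q [-0.677, 0.676, 0.569, 1.978, -0.588, 0.651, -1.314] p [0.5511, 0.1003, 0.0087] rot [0.0003, 1.0, -0.0072, 0.0016] F [0.1, -0.4, -0.7] w 0.149 ff 25.0
[0.54963909 0.10032241 0.0043883 ] -0.820329791238992 0.00038186929613653794
2 x [-0.0001, 0.0002, -0.0001, -0.0001, -0.0002, 0.0011] shift 0.0002 deg 0.07
t 19.65 q [-0.677, 0.676, 0.569, 1.978, -0.587, 0.651, -1.314] p [0.5512, 0.1003, 0.0088] rot [0.0002, 1.0, -0.0071, 0.0017] F [-0.4, 0.4, -0.6] w 0.148 ff 25.0
```

View pics/c3.png

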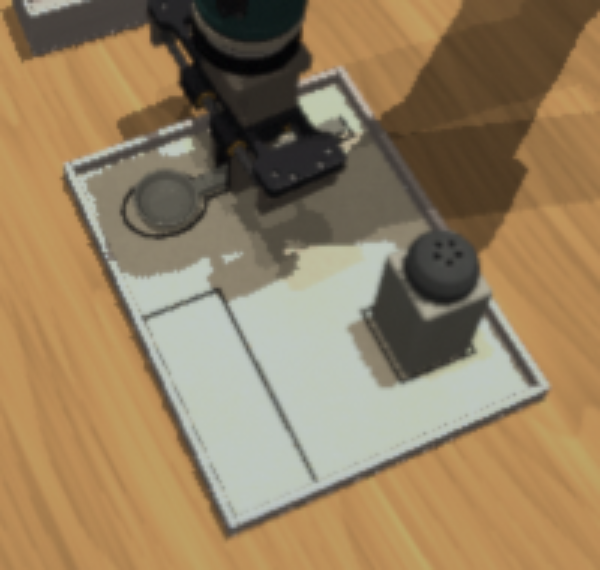

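The spoon bowl sits in its outline at about (167,200), and the shaker stands in its square. I'll release with a partial opening so the fingers clear the lip, then lift.

>>> {"method": "arm_command", "body": {"moves": "0 0 0 0 0 0 0.7;0 0 0 0 0 0 0.7;0 0 0 0 0 0 0.65;0 0 0 0 0 0 0.65;0 0 -0.03 0 0 0 0.65;0 0 -0.04 0 0 0 0;0 0 -0.04 0 0 0 0;0 0 -0.04 0 0 0 0", "grip_force": 5}}

```text
time_s: 20.32
eef_pos: [0.5501, 0.1, 0.1602]
eef_rot: [0.001, 1.0, -0.007, 0.001]
force: [0.9, 1.3, 1.0]
grip_width: 0.545
finger_force: 0.0
```

>>> {"method": "arm_command", "body": {"moves": "0 0.04 0 0 0 0 0;0 0.04 0 0 0 0 0;0 0.04 0 0 0 0 0;0 0.04 0 0 0 0 0;0 0 0 0 0 0 0"}}

```text
time_s: 20.73
eef_pos: [0.5474, -0.0691, 0.1601]
eef_rot: [0.002, 1.0, -0.013, 0.003]
force: [-1.1, -0.9, 0.6]
grip_width: 0.911
finger_force: 0.0
```

Run:
```python
from h import *
from rig import r,viewer
s=log(r);A=cur(s)
c={n:viewer.capture(n) for n in('scene','top','wrist')}; pickle.dump(c,open('c4.pkl','wb'))
for n in c:
    P=cloud(c[n])
    q=P[(P[...,2]>.0095)&(P[...,2]<.03)&(P[...,0]>.44)&(P[...,0]<.66)&(abs(P[...,1]-.099)<.035)]*1000
    if len(q)>50:
        b=q[q[:,0]>q[:,0].max()-45]; h=q[(q[:,0]<560)&(q[:,0]>460)]; p=np.polyfit(h[:,0],h[:,1],1)
        print(n,'spoon x',q[:,0].min().round(1),q[:,0].max().round(1),'bowl',cv2.minEnclosingCircle(b[:,:2].astype('f4')),'yaw',np.degrees(np.arctan(p[0])).round(2))
    q=P[(P[...,2]>.048)&(P[...,2]<.065)&(abs(P[...,0]-.558)<.1)&(abs(P[...,1]+.106)<.06)]*1000
    if len(q)>50: print(n,'tin',cv2.minAreaRect(q[:,:2].astype('f4')),np.percentile(q[:,2],[50,95]))
    q=P[(P[...,2]>.012)&(P[...,2]<.03)&(abs(P[...,0]-.555)<.16)&(abs(P[...,1]-.2)<.18)]
    # lip lines: +x outer lip etc via tray frame guess
    a=np.radians(-4.15); Q=(q[:,:2]-[.556,.199])@np.array([[np.cos(a),-np.sin(a)],[np.sin(a),np.cos(a)]])*1000
    ex=Q[(Q[:,0]>112)&(Q[:,0]<130)&(abs(Q[:,1])<130)]; ey=Q[(Q[:,1]>142)&(Q[:,1]<160)&(abs(Q[:,0])<100)]
    for e in(ex,ey):
        if len(e)>20:
            print(n,'lip',len(e),np.percentile(e,[2,50,98],axis=0).round(1).tolist(),cv2.fitLine(e.astype('f4'),cv2.DIST_HUBER,0,.01,.01).ravel()[:2])
```

```text
t 20.73 q [-0.549, 0.443, 0.78, 1.939, -0.387, 0.909, -1.172] p [0.5474, -0.0691, 0.1601] rot [0.0022, 0.9999, -0.0131, 0.0028] F [-1.1, -0.9, 0.6] w 0.911 ff 0.0
scene spoon x 452.3 648.0 bowl ((625.6605224609375, 100.85173034667969), 34.114341735839844) yaw -0.79
scene tin ((558.3054809570312, -107.22895050048828), (65.63265228271484, 160.64752197265625), 83.6976547241211) [53.11201931 56.45196045]
scene lip 364 [[118.1, -123.3], [121.7, 15.2], [124.5, 126.1]] [ 0.00528341 -0.99998605]
scene lip 354 [[-95.0, 146.2], [1.7, 150.0], [94.9, 152.7]] [ 9.999999e-01 -5.231433e-04]
top spoon x 452.5 635.7 bowl ((615.1937866210938, 98.38589477539062), 29.502344131469727) yaw -1.53
top tin ((503.8014221191406, -120.59571075439453), (19.526182174682617, 56.50475311279297), 82.90982055664062) [53.5383779  56.78414651]
top lip 439 [[117.6, -123.9], [120.5, -2.0], [124.1, 123.9]] [0.00116535 0.99999934]
top lip 401 [[-95.5, 146.6], [-0.8, 149.5], [94.5, 154.2]] [ 9.9999994e-01 -3.9340951e-04]
wrist spoon x 453.6 636.9 bowl ((611.1609497070312, 100.25739288330078), 25.977163314819336) yaw -1.26
wrist tin ((558.2377319335938, -105.44776916503906), (62.19758224487305, 160.63710021972656), 83.31696319580078) [53.23693954 54.54693618]
wrist lip 1405 [[118.6, -126.9], [121.6, -64.2], [124.7, 6.4]] [0.00178416 0.9999984 ]
```

Run:
```python
from h import *
from rig import r
A=cur(r.get_state())
B=T([.5582,-.1058,.09],Rg(-186.6,90)); rows(A,B,3); rows(B,T([.5582,-.1058,.026],Rg(-186.6,90)),2)
```

```text
3 x [0.004, 0.0152, 0.0229, -0.0001, -0.0011, 0.0332] shift 0.0278 deg 1.91
2 x [-0.0, -0.0, 0.032, 0.0, 0.0, -0.0] shift 0.032 deg 0.0
```

>>> {"method": "arm_command", "body": {"moves": "0.004 0.0152 0.0229 0 -0.001 0.0332 0;0.004 0.0152 0.0229 0 -0.001 0.0332 0;0.004 0.0152 0.0229 0 -0.001 0.0332 0;0 0 0 0 0 0 0;0 0 0 0 0 0 0;0 0 0 0 0 0 0"}}

```text
time_s: 21.38
eef_pos: [0.5589, -0.1039, 0.0906]
eef_rot: [-0.0, 0.998, -0.055, 0.0]
force: [-0.7, 0.1, -0.3]
grip_width: 1.001
finger_force: 0.0
```

Run:
```python
from h import *
from rig import r
A=cur(log(r)); rows(A,T([.5582,-.1058,.026],Rg(-186.6,90)),3)
```

```text
t 21.38 q [-0.419, 0.578, 0.718, 1.936, -0.516, 0.817, -1.1] p [0.5589, -0.1039, 0.0906] rot [-0.0002, 0.9985, -0.0555, 0.0003] F [-0.7, 0.1, -0.3] w 1.001 ff 0.0
3 x [-0.0002, 0.0006, 0.0215, -0.0001, -0.0002, 0.0014] shift 0.0215 deg 0.08
```

>>> {"method": "arm_command", "body": {"moves": "-0.0002 0.0006 0.0215 0 0 0.0014 0;-0.0002 0.0006 0.0215 0 0 0.0014 0;-0.0002 0.0006 0.0215 0 0 0.0014 0;0 0 0 0 0 0 0;0 0 0 0 0 0 0.2;0 0 0 0 0 0 1;0 0 0 0 0 0 1;0 0 0 0 0 0 1", "grip_force": 25}}

```text
time_s: 22.05
eef_pos: [0.5586, -0.1072, 0.0271]
eef_rot: [0.0, 0.998, -0.059, 0.001]
force: [-0.2, 0.6, 0.1]
grip_width: 0.734
finger_force: 0.0
```

>>> {"method": "arm_command", "body": {"moves": "0 0 0 0 0 0 1;0 0 0 0 0 0 1;0 0 0 0 0 0 1;0 0 0 0 0 0 1;0 0 0 0 0 0 1"}}

```text
time_s: 22.47
eef_pos: [0.5584, -0.107, 0.0268]
eef_rot: [-0.0, 0.998, -0.059, 0.001]
force: [-1.3, 1.7, 7.4]
grip_width: 0.672
finger_force: 25.0
```

Run:
```python
from h import *
from rig import r
s=log(r);A=cur(s)
S=T([.5582,-.1058,0],Rz(np.radians(-6.65))); y=A[:3,1]; u=A[:3,3]-S[:3,3]; S[:3,3]+=S[:3,1]*(S[:3,1]@u)
S[:3,:3]=Rz(np.arctan2(y[0],-y[1])); print('tin',S[:2,3],np.degrees(np.arctan2(y[0],-y[1])))
rel=np.linalg.inv(A)@S; np.save('relt.npy',rel)   # S x = long axis
B=A.copy();B[2,3]+=.13; rows(A,B,4)
home=np.array([.6477,.2605]); t=np.radians(-4.15); dirs=np.array([np.cos(t)-np.sin(t)*1,np.sin(t)+np.cos(t)])
hv=home-.004*dirs; P=B; n0=np.array(S[:2,3])
for i in(1,2,3):
    k=i/3; G=T([*(n0*(1-k)+hv*k),.13],Rz(np.radians(-6.65+92.5*k)))@np.linalg.inv(rel); rows(P,G,6); P=G
```

```text
t 22.47 q [-0.352, 0.672, 0.637, 1.957, -0.607, 0.709, -1.031] p [0.5584, -0.107, 0.0268] rot [-0.0004, 0.9983, -0.0587, 0.001] F [-1.3, 1.7, 7.4] w 0.672 ff 25.0
tin [ 0.55806965 -0.10691808] -6.732056893136344
4 x [0.0001, -0.0, -0.0325, 0.0, 0.0, -0.0] shift 0.0325 deg 0.0
6 x [0.007, -0.0198, 0.0, 0.0002, -0.0001, -0.0899] shift 0.021 deg 5.15
6 x [0.0161, -0.0135, 0.0, 0.0002, -0.0001, -0.0897] shift 0.021 deg 5.14
6 x [0.0207, -0.0033, 0.0, 0.0002, -0.0001, -0.0897] shift 0.021 deg 5.14
```

>>> {"method": "arm_command", "body": {"moves": "0 0 -0.0325 0 0 0 1;0 0 -0.0325 0 0 0 1;0 0 -0.0325 0 0 0 1;0 0 -0.0325 0 0 0 1;0 0 0 0 0 0 1"}}

```text
time_s: 22.88
eef_pos: [0.5607, -0.1087, 0.1612]
eef_rot: [0.0, 0.998, -0.059, 0.005]
force: [1.2, -0.2, -3.1]
grip_width: 0.669
finger_force: 25.0
```

>>> {"method": "arm_command", "body": {"moves": "0.007 -0.0198 0 0 0 -0.0899 1;0.007 -0.0198 0 0 0 -0.0899 1;0.007 -0.0198 0 0 0 -0.0899 1;0.007 -0.0198 0 0 0 -0.0899 1;0.007 -0.0198 0 0 0 -0.0899 1;0.007 -0.0198 0 0 0 -0.0899 1"}}

```text
time_s: 23.38
eef_pos: [0.5855, 0.0148, 0.1543]
eef_rot: [0.0, 0.977, 0.211, -0.001]
force: [0.1, 0.8, -3.9]
grip_width: 0.676
finger_force: 25.0
```

>>> {"method": "arm_command", "body": {"moves": "0.0161 -0.0135 0 0 0 -0.0897 1;0.0161 -0.0135 0 0 0 -0.0897 1;0.0161 -0.0135 0 0 0 -0.0897 1;0.0161 -0.0135 0 0 0 -0.0897 1;0.0161 -0.0135 0 0 0 -0.0897 1;0.0161 -0.0135 0 0 0 -0.0897 1"}}

```text
time_s: 23.88
eef_pos: [0.6136, 0.1359, 0.154]
eef_rot: [0.0, 0.886, 0.463, -0.001]
force: [0.1, 0.7, -3.6]
grip_width: 0.673
finger_force: 25.0
```

>>> {"method": "arm_command", "body": {"moves": "0.0207 -0.0033 0 0 0 -0.0897 1;0.0207 -0.0033 0 0 0 -0.0897 1;0.0207 -0.0033 0 0 0 -0.0897 1;0.0207 -0.0033 0 0 0 -0.0897 1;0.0207 -0.0033 0 0 0 -0.0897 1;0.0207 -0.0033 0 0 0 -0.0897 1;0 0 0 0 0 0 1;0 0 0 0 0 0 1"}}

```text
time_s: 24.55
eef_pos: [0.641, 0.2576, 0.1536]
eef_rot: [-0.001, 0.732, 0.682, -0.001]
force: [0.1, 0.3, -3.0]
grip_width: 0.671
finger_force: 25.0
```

```bash
cat > tin.py <<'E'
from h import *
from rig import r
import sys
z,off,n=float(sys.argv[1]),float(sys.argv[2]),int(sys.argv[3])
s=log(r);A=cur(s);rel=np.load('relt.npy');N=A@rel
t=np.radians(-4.15);Rt2=np.array([[np.cos(t),-np.sin(t)],[np.sin(t),np.cos(t)]]); home=np.array([.6477,.2605])
print('tin rel. home in tray mm',((N[:2,3]-home)@Rt2*1000).round(2),'z',N[2,3].round(4),'yaw err',(np.degrees(np.arctan2(N[1,0],N[0,0]))-85.85).round(2),'tilt',N[2,:2].round(4))
rows(A,T([*(home+Rt2@[-off,-off]),z],Rz(np.radians(85.85)))@np.linalg.inv(rel),n)
E
python3 tin.py .05 .004 3
```

```text
t 24.55 q [-0.657, 0.608, 0.333, 1.559, -0.222, 1.014, -0.332] p [0.641, 0.2576, 0.1536] rot [-0.0007, 0.7318, 0.6815, -0.0012] F [0.1, 0.3, -3.0] w 0.671 ff 25.0
tin rel. home in tray mm [-6.57 -3.77] z 0.1267 yaw err 0.07 tilt [-0.0029  0.0017]
3 x [-0.0001, 0.0009, 0.0256, -0.0006, 0.001, 0.0004] shift 0.0256 deg 0.07
```

>>> {"method": "arm_command", "body": {"moves": "0 0.0009 0.0256 -0.0006 0.001 0.0004 1;0 0.0009 0.0256 -0.0006 0.001 0.0004 1;0 0.0009 0.0256 -0.0006 0.001 0.0004 1;0 0 0 0 0 0 1;0 0 0 0 0 0 1;0 0 0 0 0 0 1"}}

```text
time_s: 25.05
eef_pos: [0.6461, 0.2553, 0.0798]
eef_rot: [0.0, 0.733, 0.68, 0.002]
force: [1.0, 0.3, -3.0]
grip_width: 0.675
finger_force: 25.0
```

```bash
python3 tin.py .012 .005 2
python3 - <<'E'
from h import *
from rig import viewer
c={n:viewer.capture(n) for n in('top','scene')}
a=np.radians(-4.15);M=np.array([[np.cos(a),-np.sin(a)],[np.sin(a),np.cos(a)]])
for n in c:
    P=cloud(c[n]); q=P[(P[...,2]>.095)&(P[...,2]<.112)&(abs(P[...,0]-.645)<.07)&(abs(P[...,1]-.258)<.12)]
    Q=(q[:,:2]-[.556,.199])@M*1000; print(n,len(q),Q.min(0).round(1),Q.max(0).round(1))
E
```

```text
t 25.05 q [-0.634, 0.695, 0.31, 1.596, -0.256, 0.887, -0.306] p [0.6461, 0.2553, 0.0798] rot [0.0004, 0.7334, 0.6798, 0.0022] F [1.0, 0.3, -3.0] w 0.675 ff 25.0
tin rel. home in tray mm [-1.08 -5.66] z 0.0529 yaw err -0.19 tilt [ 0.0006 -0.0044]
2 x [0.0003, -0.002, 0.0205, 0.0022, -0.0003, -0.0017] shift 0.0206 deg 0.16
top 375 [ 54.2 -19.2] [130.6 132.3]
scene 493 [ 41.4 -18.9] [132.2 142.1]
```

>>> {"method": "arm_command", "body": {"moves": "0.0002 -0.001 0.01 0.001 0 -0.001 1;0.0002 -0.001 0.01 0.001 0 -0.001 1;0.0002 -0.001 0.01 0.001 0 -0.001 1;0.0002 -0.001 0.009 0.001 0 -0.001 1;0 0 0 0 0 0 1;0 0 0 0 0 0 1"}}

```text
time_s: 25.65
eef_pos: [0.6406, 0.257, 0.0385]
eef_rot: [-0.002, 0.731, 0.682, -0.001]
force: [0.9, 0.1, -3.0]
grip_width: 0.672
finger_force: 25.0
```

```bash
python3 tin.py .0045 .003 2
```

```text
t 25.65 q [-0.627, 0.744, 0.291, 1.615, -0.272, 0.825, -0.292] p [0.6406, 0.257, 0.0385] rot [-0.0019, 0.7314, 0.6819, -0.0007] F [0.9, 0.1, -3.0] w 0.672 ff 25.0
tin rel. home in tray mm [-6.93 -4.31] z 0.0116 yaw err 0.14 tilt [-0.0004  0.0027]
2 x [0.0006, 0.0019, 0.0036, -0.0014, 0.0002, 0.0012] shift 0.0041 deg 0.1
```

>>> {"method": "arm_command", "body": {"moves": "0.0006 0.0015 0.0035 -0.0014 0 0.0012 1;0.0006 0.0015 0.0038 -0.0014 0 0.0012 1;0 0 0 0 0 0 1;0 0 0 0 0 0 1"}}

```text
time_s: 25.98
eef_pos: [0.6445, 0.2583, 0.0324]
eef_rot: [-0.001, 0.732, 0.681, 0.001]
force: [-0.3, 0.1, -2.8]
grip_width: 0.677
finger_force: 25.0
```

```bash
python3 tin.py .004 0 4
```

```text
t 25.98 q [-0.625, 0.756, 0.29, 1.609, -0.275, 0.815, -0.293] p [0.6445, 0.2583, 0.0324] rot [-0.0006, 0.7323, 0.681, 0.0013] F [-0.3, 0.1, -2.8] w 0.677 ff 25.0
tin rel. home in tray mm [-2.98 -2.71] z 0.0055 yaw err -0.01 tilt [ 0.0007 -0.0019]
4 x [0.0007, 0.0008, 0.0004, 0.0005, -0.0002, -0.0] shift 0.0011 deg 0.03
```

>>> {"method": "arm_command", "body": {"moves": "0 0 0.0008 0.0005 0 0 1;0 0 0.0008 0.0005 0 0 1;0.0005 0.0007 0 0 0 0 1;0.0005 0.0007 0 0 0 0 1;0.0005 0.0007 0 0 0 0 1;0.0005 0.0007 0 0 0 0 1;0 0 0 0 0 0 1;0 0 0 0 0 0 1"}}

```text
time_s: 26.65
eef_pos: [0.6476, 0.2602, 0.031]
eef_rot: [-0.001, 0.732, 0.681, 0.001]
force: [-0.9, -0.1, -4.0]
grip_width: 0.674
finger_force: 25.0
```

```bash
python3 tin.py .004 0 4
```

```text
t 26.65 q [-0.624, 0.763, 0.289, 1.599, -0.277, 0.819, -0.294] p [0.6476, 0.2602, 0.031] rot [-0.0009, 0.7323, 0.681, 0.0012] F [-0.9, -0.1, -4.0] w 0.674 ff 25.0
tin rel. home in tray mm [-0.08 -0.6 ] z 0.0041 yaw err -0.0 tilt [ 0.0009 -0.0013]
4 x [0.0002, 0.0, 0.0, 0.0003, -0.0002, -0.0] shift 0.0002 deg 0.02
```

Nearly home, with no contact yet. I'll push on gently in small steps, watching the force.

>>> {"method": "arm_command", "body": {"moves": "0.0005 0.0005 0 0 0 0 1;0.0005 0.0005 0 0 0 0 1;0 0 0.0003 0 0 0 1;0 0 0 0 0 0 1"}}

```text
time_s: 26.98
eef_pos: [0.6479, 0.2605, 0.0309]
eef_rot: [-0.001, 0.732, 0.681, 0.0]
force: [-3.8, -2.4, 2.8]
grip_width: 0.671
finger_force: 25.0
```

>>> {"method": "arm_command", "body": {"moves": "0.0005 0.0005 0 0 0 0 1;0.0005 0.0005 0 0 0 0 1;0 0 0 0 0 0 1;0 0 0 0 0 0 1"}}

```text
time_s: 27.32
eef_pos: [0.6479, 0.2605, 0.031]
eef_rot: [-0.002, 0.733, 0.681, -0.001]
force: [-8.8, -4.9, 6.4]
grip_width: 0.673
finger_force: 25.0
```

```bash
python3 tin.py .004 0 4
```

```text
t 27.32 q [-0.624, 0.766, 0.29, 1.593, -0.276, 0.826, -0.295] p [0.6479, 0.2605, 0.031] rot [-0.0016, 0.7326, 0.6807, -0.001] F [-8.8, -4.9, 6.4] w 0.673 ff 25.0
tin rel. home in tray mm [ 0.17 -0.36] z 0.0041 yaw err -0.06 tilt [-0.0013  0.0028]
4 x [0.0001, -0.0001, 0.0, -0.0007, 0.0003, -0.0002] shift 0.0001 deg 0.05
```

>>> {"method": "arm_command", "body": {"moves": "0.0006 0 -0.0002 0 0 0 1;0.0006 0 -0.0002 0 0 0 1;0.0004 0 0 0 0 0 1;0 0 0 0 0 0 1"}}

```text
time_s: 27.65
eef_pos: [0.648, 0.2605, 0.031]
eef_rot: [-0.001, 0.733, 0.68, -0.002]
force: [-7.7, -7.7, 6.0]
grip_width: 0.671
finger_force: 25.0
```

```bash
python3 tin.py .004 0 4
```

```text
t 27.65 q [-0.626, 0.766, 0.291, 1.592, -0.275, 0.828, -0.298] p [0.648, 0.2605, 0.031] rot [-0.0012, 0.7327, 0.6805, -0.0019] F [-7.7, -7.7, 6.0] w 0.671 ff 25.0
tin rel. home in tray mm [ 0.17 -0.4 ] z 0.0042 yaw err -0.08 tilt [-0.0033  0.0034]
4 x [0.0001, -0.0001, 0.0, -0.0008, 0.0008, -0.0004] shift 0.0001 deg 0.07
```

Both directions stall at about 8 N, so the tin is flush. Release and lift.

>>> {"method": "arm_command", "body": {"moves": "0 0 0 0 0 0 0.6;0 0 0 0 0 0 0;0 0 0 0 0 0 0;0 0 0 0 0 0 0;0 0 0 0 0 0 0", "grip_force": 5}}

```text
time_s: 28.07
eef_pos: [0.6504, 0.2643, 0.0315]
eef_rot: [-0.001, 0.732, 0.681, 0.002]
force: [0.8, -0.1, -0.3]
grip_width: 0.943
finger_force: 0.0
```

>>> {"method": "arm_command", "body": {"moves": "0 0 -0.02 0 0 0 0;0 0 -0.04 0 0 0 0;0 0 -0.04 0 0 0 0;0 0 -0.04 0 0 0 0;-0.04 -0.01 0 0 0 0 0;-0.04 -0.01 0 0 0 0 0;-0.04 -0.01 0 0 0 0 0;0 0 0 0 0 0 0"}}

```text
time_s: 28.73
eef_pos: [0.61, 0.1356, 0.1717]
eef_rot: [0.001, 0.736, 0.677, -0.0]
force: [0.6, -0.8, -0.2]
grip_width: 0.998
finger_force: 0.0
```

Run:
```python
from h import *
from rig import r,viewer
s=log(r)
c={n:viewer.capture(n) for n in('scene','top','wrist')}
a=np.radians(-4.15);M=np.array([[np.cos(a),-np.sin(a)],[np.sin(a),np.cos(a)]])
for n in c:
    P=cloud(c[n]); q=P[(P[...,2]>.053)&(P[...,2]<.07)&(abs(P[...,0]-.648)<.06)&(abs(P[...,1]-.26)<.11)]
    Q=(q[:,:2]-[.556,.199])@M*1000
    if len(q)>30: print(n,len(q),'z',np.median(q[:,2]).round(4),np.percentile(Q,1,axis=0).round(1),np.percentile(Q,99,axis=0).round(1),cv2.minAreaRect(Q.astype('f4')))
    q=P[(P[...,2]>.085)&(P[...,2]<.1)&(abs(P[...,0]-.497)<.045)&(abs(P[...,1]-.278)<.045)]
    if len(q)>30: print(n,'shaker',cv2.minAreaRect((q[:,:2]*1000).astype('f4')))
cv2.imwrite('pics/w4.png',c['wrist']['frame'][:,:,::-1])
```

```text
t 28.73 q [-0.545, 0.481, 0.366, 1.726, -0.2, 0.971, -0.187] p [0.61, 0.1356, 0.1717] rot [0.0006, 0.7359, 0.6771, -0.0003] F [0.6, -0.8, -0.2] w 0.998 ff 0.0
scene 497 z 0.0574 [ 55.6 -13.2] [118.2 146.8] ((86.82218933105469, 66.9107666015625), (63.202144622802734, 161.2290802001953), 0.5616269111633301)
scene shaker ((497.5962829589844, 279.4683837890625), (53.71659851074219, 55.451019287109375), 81.95537567138672)
wrist 2640 z 0.0575 [ 56.6 -11.1] [118.2 109.2] ((87.56944274902344, 49.92580795288086), (122.44451904296875, 62.28375244140625), 89.96658325195312)
wrist shaker ((497.95343017578125, 279.6653747558594), (54.05000305175781, 54.52605056762695), 85.29914855957031)
```

View pics/w4.png

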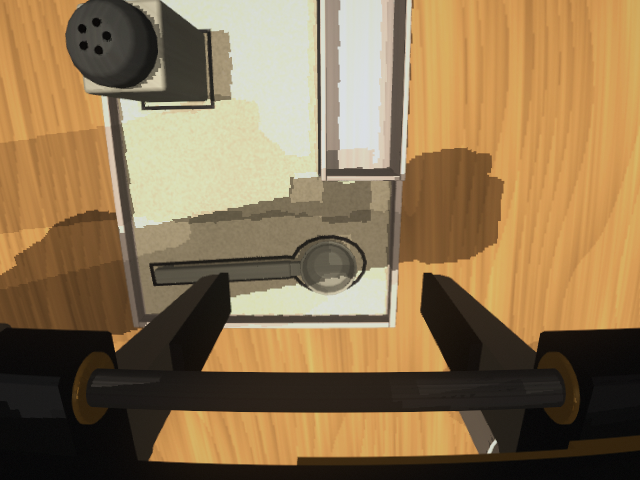

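The shaker is in its square (178,65), the spoon is in its outline (bowl at 328,265), and the tin is in the corner (360,90). The stall along y could have been floor friction only. I'll confirm flushness with a gentle push on the tin's end wall using closed fingers.

>>> {"method": "arm_command", "body": {"moves": "0.007 0.0143 0.01 0 0 0 1;0.007 0.0143 0.01 0 0 0 1;0 0 0.02 0 0 0 1;0 0 0 0 0 0 1;0 0 0 0 0 0 1;0 0 0 0 0 0 1;0 0 0 0 0 0 1;0 0 0 0 0 0 1"}}

```text
time_s: 29.55
eef_pos: [0.641, 0.158, 0.1319]
eef_rot: [-0.001, 0.732, 0.681, 0.002]
force: [0.3, -0.2, -0.1]
grip_width: 0.444
finger_force: 0.0
```

>>> {"method": "arm_command", "body": {"moves": "0 0 0 0 0 0 1;0 0 0 0 0 0 1;0 0 0 0 0 0 1;0 0 0 0 0 0 1;0 0 0 0 0 0 1;0 0 0 0 0 0 1;0 0 0 0 0 0 1;0 0 0 0 0 0 1"}}

```text
time_s: 30.22
eef_pos: [0.6405, 0.1576, 0.1307]
eef_rot: [-0.001, 0.732, 0.681, 0.001]
force: [0.2, 0.2, 0.2]
grip_width: 0.006
finger_force: 0.0
```

```bash
cat > push.py <<'E'
from h import *
from rig import r
import sys
A=cur(log(r)); a=np.radians(-4.15);M=np.array([[np.cos(a),-np.sin(a)],[np.sin(a),np.cos(a)]])
print('tray mm',((A[:2,3]-[.556,.199])@M*1000).round(1))
g=np.array(eval(sys.argv[1])); rows(A,T([*(np.array([.556,.199])+M@g[:2]/1000),g[2]/1000],Rg(-94.15,90)),int(sys.argv[2]))
E
python3 push.py "[87,-44,34]" 4
```

```text
t 30.22 q [-0.533, 0.583, 0.341, 1.664, -0.235, 0.934, -0.177] p [0.6405, 0.1576, 0.1307] rot [-0.0009, 0.7323, 0.681, 0.001] F [0.2, 0.2, 0.2] w 0.006 ff 0.0
tray mm [ 87.3 -35.1]
4 x [-0.0023, -0.0001, 0.0242, -0.0, -0.0007, -0.0] shift 0.0243 deg 0.04
```

>>> {"method": "arm_command", "body": {"moves": "-0.0023 0 0.0242 0 -0.0007 0 1;-0.0023 0 0.0242 0 -0.0007 0 1;-0.0023 0 0.0242 0 -0.0007 0 1;-0.0023 0 0.0242 0 -0.0007 0 1;0 0 0 0 0 0 1;0 0 0 0 0 0 1"}}

```text
time_s: 30.72
eef_pos: [0.6391, 0.1482, 0.0329]
eef_rot: [-0.0, 0.732, 0.681, -0.001]
force: [0.1, -0.3, 0.5]
grip_width: 0.006
finger_force: 0.0
```

>>> {"method": "arm_command", "body": {"moves": "0.004 0 0 0 0 0 1;0.004 0 0 0 0 0 1;0.004 0 0 0 0 0 1;0.002 0 0 0 0 0 1;0 0 0 0 0 0 1;0 0 0 0 0 0 1"}}

```text
time_s: 31.22
eef_pos: [0.6411, 0.1631, 0.0344]
eef_rot: [0.0, 0.732, 0.681, 0.0]
force: [0.1, -0.8, 0.1]
grip_width: 0.004
finger_force: 0.0
```

```bash
python3 push.py "[87,-22,34]" 4
```

```text
t 31.22 q [-0.514, 0.71, 0.302, 1.699, -0.281, 0.775, -0.15] p [0.6411, 0.1631, 0.0344] rot [0.0002, 0.7321, 0.6812, 0.0004] F [0.1, -0.8, 0.1] w 0.004 ff 0.0
tray mm [ 87.5 -29.7]
4 x [0.0019, -0.0001, 0.0001, 0.0002, -0.0001, 0.0001] shift 0.0019 deg 0.01
```

>>> {"method": "arm_command", "body": {"moves": "0.001 0 0 0 0 0 1;0.001 0 0 0 0 0 1;0.001 0 0 0 0 0 1;0.001 0 0 0 0 0 1;0 0 0 0 0 0 1"}}

```text
time_s: 31.63
eef_pos: [0.6412, 0.1669, 0.0338]
eef_rot: [-0.0, 0.732, 0.681, 0.0]
force: [0.2, 0.5, 0.2]
grip_width: 0.006
finger_force: 0.0
```

>>> {"method": "arm_command", "body": {"moves": "0.001 0 0 0 0 0 1;0.001 0 0 0 0 0 1;0 0 0 0 0 0 1"}}

```text
time_s: 31.88
eef_pos: [0.6413, 0.1689, 0.0338]
eef_rot: [-0.0, 0.732, 0.681, 0.0]
force: [0.2, -0.0, 0.2]
grip_width: 0.007
finger_force: 0.0
```

>>> {"method": "arm_command", "body": {"moves": "0.001 0 0 0 0 0 1;0.001 0 0 0 0 0 1;0 0 0 0 0 0 1"}}

```text
time_s: 32.13
eef_pos: [0.6415, 0.1703, 0.0339]
eef_rot: [0.0, 0.732, 0.681, -0.0]
force: [-0.0, -0.6, 0.0]
grip_width: 0.007
finger_force: 0.4
```

>>> {"method": "arm_command", "body": {"moves": "0.001 0 0 0 0 0 1;0.001 0 0 0 0 0 1;0 0 0 0 0 0 1"}}

```text
time_s: 32.38
eef_pos: [0.6415, 0.1703, 0.0339]
eef_rot: [0.001, 0.733, 0.681, -0.001]
force: [-1.9, -4.9, 2.3]
grip_width: 0.006
finger_force: 2.5
```

>>> {"method": "arm_command", "body": {"moves": "0.001 0 0 0 0 0 1;0 0 0 0 0 0 1;0 0 0 0 0 0 1"}}

```text
time_s: 32.63
eef_pos: [0.6415, 0.1703, 0.0339]
eef_rot: [0.001, 0.733, 0.68, -0.002]
force: [-2.6, -6.2, 3.1]
grip_width: 0.005
finger_force: 3.3
```

>>> {"method": "arm_command", "body": {"moves": "0.001 0 0 0 0 0 1;0 0 0 0 0 0 1;0 0 0 0 0 0 1"}}

```text
time_s: 32.88
eef_pos: [0.6415, 0.1703, 0.0339]
eef_rot: [0.001, 0.733, 0.68, -0.002]
force: [-2.7, -7.1, 3.8]
grip_width: 0.006
finger_force: 4.1
```

A 7 N push gives no movement, so the tin is flush in y as well. Back off and lift.

>>> {"method": "arm_command", "body": {"moves": "-0.006 0 0 0 0 0 1;-0.01 0 0 0 0 0 1;0 0 -0.03 0 0 0 1;0 0 -0.04 0 0 0 1;0 0 -0.04 0 0 0 1;0 0 -0.04 0 0 0 1;0 0 0 0 0 0 1;0 0 0 0 0 0 1"}}

```text
time_s: 33.55
eef_pos: [0.6423, 0.1592, 0.1871]
eef_rot: [0.001, 0.732, 0.681, 0.003]
force: [0.0, 0.2, -0.2]
grip_width: 0.009
finger_force: 0.0
```

Run:
```python
from h import *
from rig import r,viewer,close_job
s=log(r)
a=np.radians(-4.15);M=np.array([[np.cos(a),-np.sin(a)],[np.sin(a),np.cos(a)]])
for n in('scene','wrist'):
    P=cloud(viewer.capture(n)); q=P[(P[...,2]>.053)&(P[...,2]<.07)&(abs(P[...,0]-.648)<.06)&(abs(P[...,1]-.26)<.11)]
    Q=(q[:,:2]-[.556,.199])@M*1000; print(n,'tin',np.percentile(Q,1,axis=0).round(1),np.percentile(Q,99,axis=0).round(1))
    q=P[(P[...,2]>.0095)&(P[...,2]<.03)&(P[...,0]>.44)&(P[...,0]<.645)&(abs(P[...,1]-.099)<.032)]*1000
    b=q[q[:,0]>q[:,0].max()-45]; print('spoon',q[:,:2].min(0).round(1),q[:,:2].max(0).round(1))
print(close_job())
```

```text
t 33.55 q [-0.552, 0.522, 0.364, 1.622, -0.21, 1.029, -0.197] p [0.6423, 0.1592, 0.1871] rot [0.0009, 0.7322, 0.681, 0.0031] F [0.0, 0.2, -0.2] w 0.009 ff 0.0
scene tin [ 55.9 -13.1] [118.3 146.8]
spoon [451.7  73. ] [636.1 124.2]
wrist tin [ 56.4 -11.2] [118.3 130.1]
spoon [452.3  78.2] [635.2 125.7]
the job is handed in; nothing more can be done
None
```

I handed the job in at 33.6 s of the 72 s allowed: the shaker stands cap-up in its square, the spoon lies in its outline with its bowl on the bowl, and the tin is flush against both lips (it did not move under a push of about 8 N), with the jar and mug never touched.

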